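Seat the tweezer case square on its little bedside stand

TASK

Pick up the flat metal tweezer case and set it gently on the top of the little wooden stand, long side along long side, not yet touching the stand's two raised lips. Then slide it on the stand, firmly but gently by feel, until it presses home against the long lip, and after that along the long lip until it presses home against the short lip too, so that it ends square and centred with no edge overhanging. Let go, and leave the cup, the pill bottle and the first aid box where they are.

Things in the scene. Friction and masses are not known exactly. Their poses are not given: they have to be found in the camera images.
- case: flat closed hard case for tweezers, plain aluminium with a dark seam and a tweezer outline on its lid: 52 mm (its x) by 122 mm (its y) by 24 mm high, 0.15 to 0.3 kg. Origin at the centre of its underside, z up. Starts loose, lying flat on the glass. Rigid: it can be gripped across its 52 mm width. Either way round on the stand is right.
- stand: small fixed wooden stand, outer size 62 mm (its x) by 132 mm (its y). Origin at the centre of its underside on the glass, z up; its flat top lies 30 mm above. A raised lip of paler wood runs along its +x edge (long lip) and its +y edge (short lip), both rigid; the other two edges are open. The whole stand, lips included, must not be loaded by the case with 25 N in setting down.
- seat (a point): the centre of the stand's top. A case seated against both lips has the centre of its underside exactly here, with 5 mm of stand showing at each open edge. Axes as the stand's.
- lip_long: the lip on the stand's +x edge, 5 mm (x) by 132 mm (y) by 8 mm high. Origin at the centre of its underside, on the stand's top. Pressed home means that the case bears on it with over 3 N for about 0.2 s; being only glued it must never take 15 N. Stiff: 0.1 mm of travel changes the force by newtons. Sliding friction on the stand also resists: 1 to 2 N under the case's own weight, much more if it is pressed down.
- lip_short: the lip on the stand's +y edge, 57 mm (x) by 5 mm (y) by 8 mm high. Origin at the centre of its underside, on the stand's top. As stiff and as weakly glued as the long lip: over 3 N for about 0.2 s is home, and never 15 N.
- cup: bystander: white ceramic mug, 76 mm across, 85 mm high; origin at the centre of its underside. Must not be moved.
- pills: bystander: amber pill bottle with a white cap, 42 mm across, 78 mm high; origin at the centre of its underside. Must not be moved.
- aidbox: bystander: fixed white first aid box, 70 mm by 200 mm by 140 mm high with a carrying handle on top to 160 mm and a swing door on its -x face; origin at the centre of its underside. Must not be touched.
Mind the look-alikes: they are no part of the job. Several things look just like the stand: the one meant starts nearest to the robot's base.

How it is judged (in metres and radians):
On the way, in this order (a step that is already met when the one before it is completed fails the run):
1. the case rests flat on the stand's top, roughly along it, not yet touching either lip (x of case in the frame of stand between -0.025 and 0.025 m and y of case in the frame of stand between -0.045 and 0.045 m and z of case in the frame of stand between 0.028 and 0.0325 m and angle between the y axis of case and the y axis of stand, either way round below 0.25 rad and contact force between case and stand above 0.3 N and contact force between case and lip_long below 0.5 N and contact force between case and lip_short below 0.5 N), for 0.1 s.
2. the case presses on the long lip with more than 3 N (contact force between case and lip_long above 3 N and z of case in the frame of stand between 0.028 and 0.0325 m), for 0.2 s.
3. still alongside the long lip, the case presses on the short lip with more than 3 N (contact force between case and lip_short above 3 N and x of case in the frame of stand above -0.002 m and z of case in the frame of stand between 0.028 and 0.0325 m), for 0.2 s.
At the end, for the whole second after the job is handed in: The case lies flat and still on the stand's top, released, its centre within 2 mm of the stand's centre along both of the stand's axes and square to it within 0.03 rad, so that it sits against both lips and no edge overhangs (x of case in the frame of stand between -0.002 and 0.002 m and y of case in the frame of stand between -0.002 and 0.002 m and z of case in the frame of stand between 0.0285 and 0.0315 m and angle between the y axis of case and the y axis of stand, either way round below 0.03 rad and angle between case's own z axis and vertical below 0.03 rad and linear speed of case below 0.01 m/s); the robot touches nothing.
It fails at once if the case presses on either lip with more than 15 N (contact force between case and lip_long above 15 N or contact force between case and lip_short above 15 N).
It fails at once if the case loads the stand with more than 25 N (contact force between case and stand above 25 N).
It fails at once if the cup or the pill bottle is moved more than 10 mm (distance of any of cup, pills from where it was at the start of the episode above 0.01 m).
It fails at once if the first aid box is touched (contact force between any of the arm, the fingers, case and aidbox above 0.5 N).
It also fails if it takes over 70 s, if anything falls off the work surface, if the arm or the gripper's body presses on something with over 40 N, if the wrist force passes 120 N, or if a joint passes its speed limit or range.

ROBOT

A 6-joint arm with a two-finger parallel gripper is mounted at the origin on the work surface. World frame = base frame: x ahead of the robot, y to its left, z up, the work surface at z = 0. Lengths are in mm, angles in rad, forces in N, time in s.
With the tool pointing down it reaches from about 350 to 850 mm from the base axis. Payload 8.1 kg.
Tool frame: the origin (TCP) lies where the fingers leave the gripper's body, on its centre line; the fingertips stand ahead of it and the grasp point (between the pads) lies 54 mm ahead of it (robot.tips_ahead is the z of the fingertips in the tool frame, in mm); z points along the fingers, x is the direction in which the jaws open and shut, and the axes are right-handed (so a half turn about z gives the same grasp; the last joint's range is limited). The gripper opens to 85 mm and grips with 20 to 120 N. Pads are 22 mm wide; open, the fingers measure 114 mm over their backs; the gripper's body (76 mm by 85 mm) begins 54 mm behind the grasp point. The pads swing forward as they close: fully open they stand 13 mm farther back than shut.
Start: joints at [1.139, 0.13, 1.488, -0, 1.523, -0.085], TCP at [203.913, 564.292, 303.892] pointing down, gripper open.
Joint ranges: [-2.96, 2.96], [-0.89, 2.26], [0.02, 2.5], [-1.34, 4.48], [0, 2.73], [-2.66, 2.66]. Speed limits (rad/s): [2.39, 2.39, 2.79, 3.14, 3.14, 3.14].

INTERFACE

Orientations are given as a rotation vector (axis times angle).
In Python, from rig import robot, viewer, finder gives the robot as it stands. The module is installed in compiled form; this text tells all that it offers.
- The arm moves only by the tool arm_command, never from a script. Its argument "steps" is a list of rows, each a list of 7 numbers: the shift along the tool's x, y, z in mm, then the turn, a rotation vector about the tool's x, y, z in rad, then the closure, from 0 (fully open) to 1 (shut). In form: [[dx, dy, dz, wx, wy, wz, grip], ...]. A call has 1 to 20 rows; each row shifts and turns the commanded pose from where the row before left it, along the tool's axes as they then stand; what a row does not reach is not made up. A row lasts 1/12 s, in which the tool goes at most 41.7 mm and 7.16 degrees, less where a joint would pass 70% of its speed; a pose out of reach is approached as far as the arm can. A call with a gripper value outside its range is refused whole. The fingers move at their own pace and stop on an object; the grip force is fixed at half the most. Time passes only in rows, so rows that do not move let the fingers close. It gives the time, the measured TCP pose, the force and the opening at its end, in the units of the state.
- robot.get_state(): the state, without advancing time (a new reading comes with each control period).
- viewer.read_camera(name): name is "scene" or "top" or "wrist"; returns (picture, depth): 420x560x3 uint8, blue, green, red; 420x560 float32, mm along the optical axis (not along the pixel's ray), 0 where there is no reading.
- viewer.camera_params(name): a dict with "camera_matrix" (3x3 intrinsics, pixels), "world_to_cam" (4x4, takes a point from world to camera coordinates). Camera axes: x right, y up, looking along -z (the intrinsics and any distortion apply to the point x, -y, -z); pixel columns grow to the right and rows downward; lengths in mm; the calibration is good to about 2 mm. A picture is of the moment at which its call begins: read the wrist's pose just before it. camera_params takes no time and is no camera call; for the wrist camera it gives the pose at the moment of the call.
- robot.close_job(): hands the job in, once; it reports no verdict.
Trained networks look in the newest picture that a camera, given by its name, has taken for a name from the list of things; names that differ only in an ending like _2 or _b are one class to them, and where a whole thing is asked for, a point or a joint stands for the part that bears it (a point fixed in the world has none). Each returns a list of dicts, best first, with "score" (0 to 1); they miss things now and then, are a little off and sometimes report something else, mostly with a low value. They report only what shows in the picture. A call takes as long as a camera call. They do not tell look-alikes from the thing itself.
- finder.boxes_of(label, camera): "xyz" ([x, y, z] in mm, in world coordinates, good to about 4 mm: the middle of the surface that is visible of it).
- finder.outline_of(label, camera): "pixels" (420x560 bool, what is visible of it).
The state is a dict: "time": time; "joint_pos": joint angles; "qvel": joint speeds; "joint_torque": joint torques, N m; "position": TCP position; "tcp_rot": TCP orientation; "wrist_force": force on the tool from outside, world axes, zero at the start; "torque": the same for the moment, N m; "gripper_width": opening from 0.0 (shut) to 1.0 (fully open).
Only numpy, scipy, OpenCV 4.12 (cv2) and the standard library are available. Lean on these libraries where they do the work, as an engineer would, in place of code of your own. Each camera call takes 0.05 s, during which the arm holds its last target.

## Working session

There is one attempt and no reset: what is moved stays moved. The work goes in short steps, Python scripts to look and compute and a tool call to move; the robot and the scene stay as the last step left them, time stands still between calls to the robot, and variables do not carry over. Pictures are saved under pics/ and viewed, and the job is handed in when it is done.

Besides the shell and the picture viewer there is one more tool, called as name([rows], argument=value, ...), one row to a line, values as JSON. arm_command: Moves the arm, as the interface text tells. Its arguments: {"type":"object","properties":{"steps":{"type":"array","items":{"type":"array","items":{"type":"number"}}}},"required":["steps"]}

```bash
mkdir -p pics
python3 - <<'E'
from rig import robot, viewer, finder
import cv2, numpy as np
print(robot.get_state(), robot.tips_ahead)
for c in ["scene","top"]:
    p,d=viewer.read_camera(c); cv2.imwrite(f"pics/{c}0.png",p); np.savez(f"{c}0.npz",p=p,d=d,**viewer.camera_params(c))
    for l in ["case","stand","cup","pills","aidbox"]:
        print(c,l,[(np.round(r["xyz"]),round(r["score"],2)) for r in finder.boxes_of(l,c)])
E
```

```text
{'time': 0.0, 'joint_pos': array([ 1.13860058e+00,  1.31153548e-01,  1.48929975e+00, -1.93884000e-05,
        1.52295666e+00, -8.54103768e-02]), 'qvel': array([-4.85758851e-05, -4.86520832e-05, -5.20956680e-04, -5.42943059e-04,
        1.31386273e-03,  3.20987575e-04]), 'joint_torque': array([-6.63345945e-04, -5.69399035e+01, -5.00543010e+01, -1.54449731e-05,
        1.47143978e-02,  1.12230370e-05]), 'position': array([203.74313014, 563.91095196, 302.83759629]), 'tcp_rot': array([ 2.57062280e+00,  1.80434301e+00, -2.45186136e-03]), 'wrist_force': array([0.68569738, 0.25190033, 0.03069619]), 'torque': array([-0.01303119,  0.01691222, -0.00676694]), 'gripper_width': 0.9995534896895418} 72.6
scene case [(array([ 568., -218.,   27.]), 0.8)]
scene stand [(array([543., 166.,  29.]), 0.98), (array([538., 349.,  31.]), 0.98), (array([842., 110.,  32.]), 0.94)]
scene cup [(array([729.,   6.,  48.]), 0.79)]
scene pills [(array([716., 294.,  55.]), 0.76)]
scene aidbox [(array([ 759., -338.,  136.]), 0.59)]
top case [(array([ 559., -218.,   27.]), 0.79)]
top stand [(array([837., 110.,  32.]), 0.97), (array([536., 166.,  32.]), 0.59), (array([525., 355.,  34.]), 0.56)]
top cup [(array([723.,   4.,  12.]), 0.87)]
top pills [(array([702., 300.,  79.]), 0.68)]
top aidbox [(array([ 712., -323.,  139.]), 0.79)]
```

View pics/scene0.png

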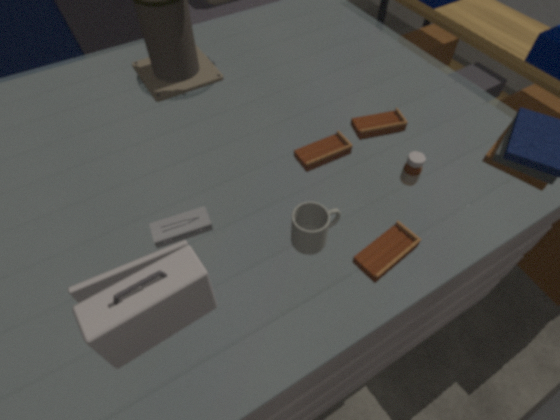

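View pics/top0.png

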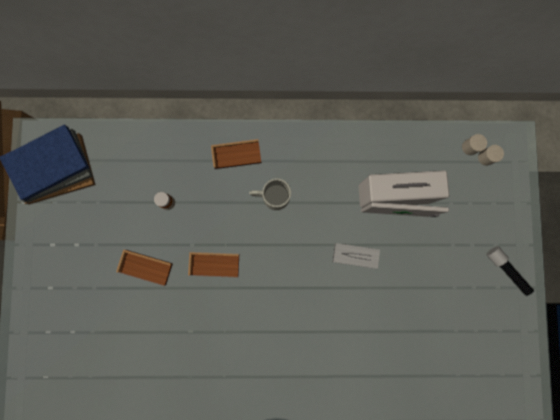

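Run:
```python
import cv2, numpy as np
p=cv2.imread("pics/top0.png"); s=cv2.imread("pics/scene0.png")
f=lambda a:cv2.resize(cv2.convertScaleAbs(a,alpha=1.8),(400,300),interpolation=cv2.INTER_CUBIC)
a=np.vstack([np.hstack([f(p[235:295,175:255]),f(p[225:285,320:400])]),np.hstack([f(s[120:180,283:363]),f(s[195:255,140:220])])])
cv2.imwrite("pics/crop1.png",a)
z=np.load("top0.npz");print(z["camera_matrix"],z["world_to_cam"])
```

```text
[[422.73492357   0.         280.67754928]
 [  0.         422.73492357 216.03971044]
 [  0.           0.           1.        ]] [[ 2.46084021e-04 -9.99815822e-01  1.91901160e-02 -1.41880072e+01]
 [ 9.95204150e-01  2.12202496e-03  9.77967143e-02 -6.65251558e+02]
 [-9.78194243e-02  1.90740169e-02  9.95021378e-01 -1.12029964e+03]
 [ 0.00000000e+00  0.00000000e+00  0.00000000e+00  1.00000000e+00]]
```

View pics/crop1.png

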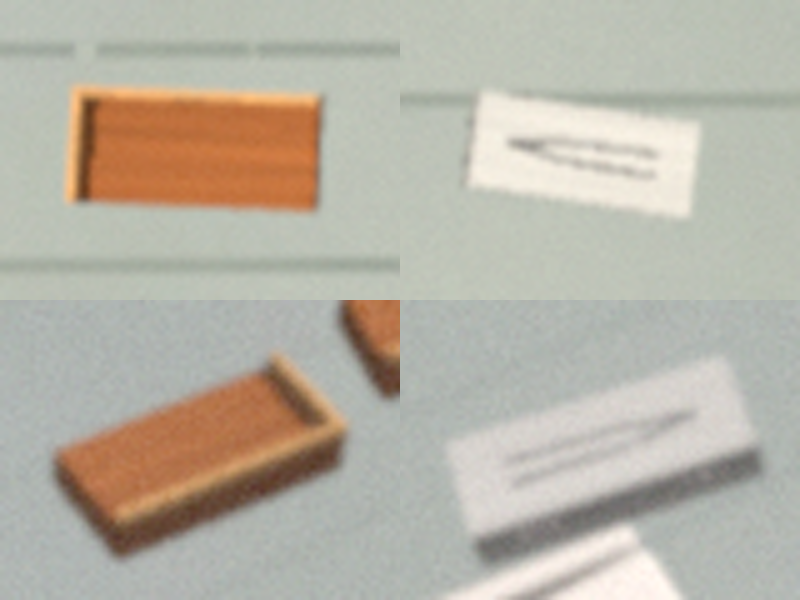

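```bash
cat > h.py <<'E'
import numpy as np, cv2
from scipy.spatial.transform import Rotation as R
from rig import robot, viewer, finder
def T():
    s=robot.get_state(); return s, np.array(s["position"]), R.from_rotvec(s["tcp_rot"])
def to(pos,yaw):  # tool down with tool x at yaw(world)
    s,p,r=T()
    tgt=R.from_euler('z',yaw)*R.from_rotvec([np.pi,0,0])
    print("shift in current tool frame", np.round(r.inv().apply(np.array(pos)-p),1), "shift in target frame",np.round(tgt.inv().apply(np.array(pos)-p),1),"turn(tool)",np.round((r.inv()*tgt).as_rotvec(),4), "yaw now",np.round(yawof(r),4))
def yawof(r):
    x=r.apply([1,0,0]); return np.arctan2(x[1],x[0])
def proj(P,cp):
    P=np.atleast_2d(P); c=(cp["world_to_cam"]@np.c_[P,np.ones(len(P))].T).T[:,:3]
    q=np.c_[c[:,0],-c[:,1],-c[:,2]]; uv=(cp["camera_matrix"]@q.T).T; return uv[:,:2]/uv[:,2:]
def ray(uv,cp,z):
    uv=np.atleast_2d(uv); K=cp["camera_matrix"];W=cp["world_to_cam"];Ri=W[:3,:3].T;o=-Ri@W[:3,3]
    q=(np.linalg.inv(K)@np.c_[uv,np.ones(len(uv))].T).T; d=(Ri@np.c_[q[:,0],-q[:,1],-q[:,2]].T).T
    return o+d*((z-o[2])/d[:,2])[:,None]
E
python3 - <<'E'
from h import *
p,d=viewer.read_camera("wrist");cv2.imwrite("pics/w0.png",p)
cp=viewer.camera_params("wrist");W=cp["world_to_cam"];print(cp["camera_matrix"]);s,pp,r=T()
o=-W[:3,:3].T@W[:3,3];print("cam in tool",r.inv().apply(o-pp),"look",r.inv().apply(-W[2,:3]),"right",r.inv().apply(W[0,:3]))
to([480,166,330],0.0)
E
```

```text
[[329.18176113   0.         278.28020855]
 [  0.         329.18176113 211.7026704 ]
 [  0.           0.           1.        ]]
cam in tool [  0.51612474 -82.90334727 -69.77259175] look [-6.31482367e-04  3.22199556e-01  9.46671563e-01] right [9.99999574e-01 8.40773043e-04 3.80898098e-04]
shift in current tool frame [-280.7  395.   -26.1] shift in target frame [276.1 398.3 -26.1] turn(tool) [0.    0.    1.224] yaw now 1.224
```

View pics/w0.png

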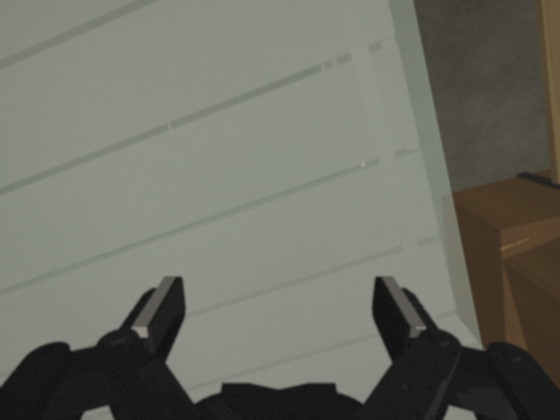

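arm_command([
  [-18.4, 32.6, -1.9, 0, 0, 0, 0],
  [-18.4, 32.6, -1.9, 0, 0, 0, 0],
  [-18.4, 32.6, -1.9, 0, 0, 0, 0],
  [-18.4, 32.6, -1.9, 0, 0, 0, 0],
  [-18.4, 32.6, -1.9, 0, 0, 0, 0],
  [-18.4, 32.6, -1.9, 0, 0, 0, 0],
  [-18.4, 32.6, -1.9, 0, 0, 0, 0],
  [-18.4, 32.6, -1.9, 0, 0, 0, 0],
  [-18.4, 32.6, -1.9, 0, 0, 0, 0],
  [-18.4, 32.6, -1.9, 0, 0, 0, 0],
  [-18.4, 32.6, -1.9, 0, 0, 0, 0],
  [-18.4, 32.6, -1.9, 0, 0, 0, 0],
  [-18.4, 32.6, -1.9, 0, 0, 0, 0],
  [-18.4, 32.6, -1.9, 0, 0, 0, 0],
])

```text
time: 1.82
position: [546.6, 165.2, 330.8]
tcp_rot: [2.571, 1.805, 0.001]
wrist_force: [-0.3, -0.4, -0.1]
gripper_width: 0.998
```

arm_command([
  [0, 0, 0, 0, 0, 0.102, 0],
  [0, 0, 0, 0, 0, 0.102, 0],
  [0, 0, 0, 0, 0, 0.102, 0],
  [0, 0, 0, 0, 0, 0.102, 0],
  [0, 0, 0, 0, 0, 0.102, 0],
  [0, 0, 0, 0, 0, 0.102, 0],
  [0, 0, 0, 0, 0, 0.102, 0],
  [0, 0, 0, 0, 0, 0.102, 0],
  [0, 0, 0, 0, 0, 0.102, 0],
  [0, 0, 0, 0, 0, 0.102, 0],
  [0, 0, 0, 0, 0, 0.102, 0],
  [0, 0, 0, 0, 0, 0.102, 0],
  [0, 0, 0, 0, 0, 0, 0],
  [0, 0, 0, 0, 0, 0, 0],
])

```text
time: 2.98
position: [545.6, 166.9, 330.5]
tcp_rot: [-3.142, -0.005, -0.0]
wrist_force: [-0.3, -0.0, 0.3]
gripper_width: 0.999
```

```bash
cat > look.py <<'E'
import sys
from h import *
n=sys.argv[1]
s,pp,r=T(); cp=viewer.camera_params("wrist"); p,d=viewer.read_camera("wrist");cv2.imwrite(f"pics/{n}.png",p)
np.savez(f"{n}.npz",p=p,d=d,pos=pp,rot=r.as_rotvec(),**cp)
print(s["time"],pp,r.as_rotvec(),yawof(r),s["wrist_force"],s["joint_pos"])
E
python3 look.py w1
```

```text
2.9833 [545.59439287 166.92345892 330.54520223] [-3.14154367e+00 -5.00750284e-03 -1.58410309e-04] 0.0031879200675824807 [-0.33025849 -0.04702576  0.33120422] [2.07034987e-01 4.09581174e-02 1.53443869e+00 2.34730467e-05
 1.56608794e+00 2.03846956e-01]
```

View pics/w1.png

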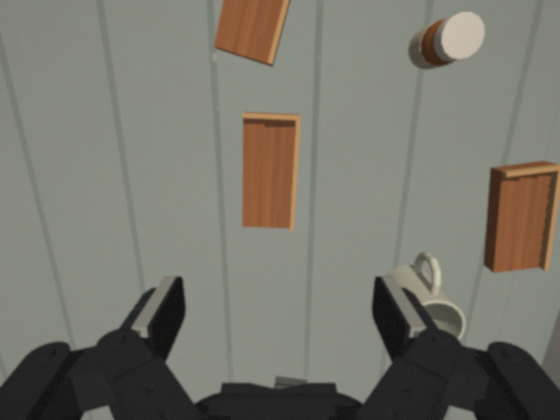

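```bash
cat > fit.py <<'E'
from h import *
from scipy.optimize import minimize
def box(x0,x1,y0,y1,z0,z1): return np.array([[x,y,z] for x in(x0,x1) for y in(y0,y1) for z in(z0,z1)],float)
STAND=[box(-31,31,-66,66,0,30),box(26,31,-66,66,30,38),box(-31,26,61,66,30,38)]
CASE=[box(-26,26,-61,61,0,24)]
def w(pts,q,z0=0):
    c,s=np.cos(q[2]),np.sin(q[2]); return np.c_[q[0]+c*pts[:,0]-s*pts[:,1],q[1]+s*pts[:,0]+c*pts[:,1],pts[:,2]+z0]
def render(model,q,cp,z0=0,S=8,shape=(420,560)):
    m=np.zeros((shape[0]*4,shape[1]*4),np.uint8)
    for b in model:
        uv=(proj(w(b,q,z0),cp)+.5)*4-.5
        h=cv2.convexHull(np.round(uv*16).astype(np.int32)); cv2.fillConvexPoly(m,h,255,cv2.LINE_AA,4)
    return cv2.resize(m,(shape[1],shape[0]),interpolation=cv2.INTER_AREA)/255.
def fit(model,mask,q0,cp,z0=0):
    mask=mask.astype(float)
    f=lambda v:np.abs(render(model,[v[0],v[1],v[2]/50],cp,z0)-mask).sum()
    best=None
    v=np.array([q0[0],q0[1],q0[2]*50])
    for st in (6,2,.7):
        r=minimize(f,v,method='Nelder-Mead',options=dict(initial_simplex=np.vstack([v,v+[st,0,0],v+[0,st,0],v+[0,0,st]]),xatol=.02,fatol=.5)); v=r.x
    return np.array([v[0],v[1],v[2]/50]),r.fun,mask.sum()
def satmask(p,roi):
    hsv=cv2.cvtColor(p,cv2.COLOR_BGR2HSV); m=(hsv[...,1]>90)
    o=np.zeros_like(m);x0,y0,x1,y1=roi;o[y0:y1,x0:x1]=m[y0:y1,x0:x1]
    o=o.astype(np.uint8);n,l,st,_=cv2.connectedComponentsWithStats(o);k=1+np.argmax(st[1:,4]);return l==k
def overlay(p,model,q,cp,fn,z0=0):
    o=cv2.convertScaleAbs(p,alpha=1.6);m=(render(model,q,cp,z0)>.5).astype(np.uint8)
    c,_=cv2.findContours(m,cv2.RETR_EXTERNAL,cv2.CHAIN_APPROX_NONE);cv2.drawContours(o,c,-1,(0,255,0),1);cv2.imwrite(fn,o);return o
E
python3 - <<'E'
from fit import *
z=np.load("w1.npz");p=z["p"];cp={k:z[k] for k in("camera_matrix","world_to_cam")}
m=satmask(p,(225,100,320,240));print(m.sum())
q,e,n=fit(STAND,m,[540,166,0],cp);print("wrist",q,e,n)
o=overlay(p,STAND,q,cp,"pics/o1.png");cv2.imwrite("pics/o1.png",cv2.resize(o[90:250,210:350],None,fx=3.5,fy=3.5))
# depth check
for u,v in((260,180),(265,200),(296,180),(270,117),(200,180)): 
    d=z["d"][v,u];c=np.linalg.inv(cp["camera_matrix"])@[u,v,1]*d;W=cp["world_to_cam"];print(u,v,W[:3,:3].T@(np.array([c[0],-c[1],-c[2]])-W[:3,3]))
z=np.load("top0.npz");cp={k:z[k] for k in("camera_matrix","world_to_cam")}
m=satmask(z["p"],(180,245,245,285));print("top",fit(STAND,m,[540,166,0],cp))
hsv=cv2.cvtColor(z["p"],cv2.COLOR_BGR2HSV)
print(hsv[256,340],hsv[256,372],hsv[235,357])
E
```

```text
6171
wrist [ 5.35714374e+02  1.69744886e+02 -3.70320699e-02] 208.69411764705882 6171.0
260 180 [524.6791819  162.27297306  28.30884006]
265 200 [530.2633537  138.62158663  29.85312258]
296 180 [565.68745417 164.92020364  39.11764459]
270 117 [536.86851288 232.81262097  37.64225904]
200 180 [4.48510115e+02 1.55450194e+02 1.73289530e-01]
top (array([ 5.34314993e+02,  1.68541520e+02, -3.88834549e-02]), np.float64(70.35294117647058), np.float64(1129.0))
[ 19  21 136] [ 18  19 132] [ 45  14 108]
```

View pics/o1.png

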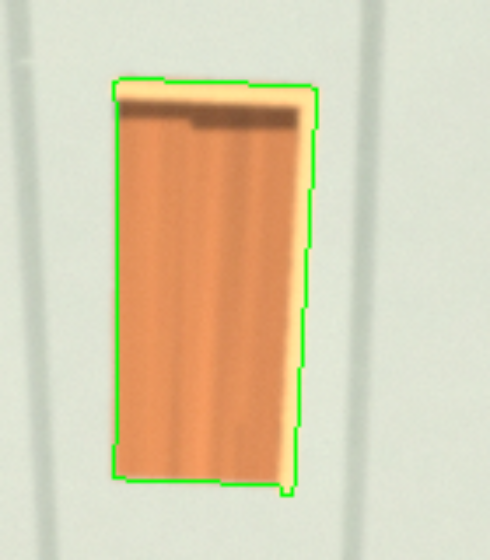

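arm_command([
  [1.4, 38.2, 0, 0, 0, 0.008, 0],
  [1.4, 38.2, 0, 0, 0, 0.008, 0],
  [1.4, 38.2, 0, 0, 0, 0.008, 0],
  [1.4, 38.2, 0, 0, 0, 0.008, 0],
  [1.4, 38.2, 0, 0, 0, 0.008, 0],
  [1.4, 38.2, 0, 0, 0, 0.008, 0],
  [1.4, 38.2, 0, 0, 0, 0.008, 0],
  [1.4, 38.2, 0, 0, 0, 0.008, 0],
  [1.4, 38.2, 0, 0, 0, 0.008, 0],
  [1.4, 38.2, 0, 0, 0, 0.008, 0],
  [0, 0, 0, 0, 0, 0, 0],
  [0, 0, 0, 0, 0, 0, 0],
  [0, 0, 0, 0, 0, 0, 0],
])

```text
time: 4.12
position: [545.7, -215.3, 330.3]
tcp_rot: [-3.139, 0.124, 0.0]
wrist_force: [0.0, 0.5, 0.0]
gripper_width: 1.001
```

```bash
python3 look.py w2
```

```text
4.1167 [ 545.73485551 -215.30548676  330.34708431] [-3.13858601e+00  1.23980807e-01  3.65699950e-04] -0.07896311921463786 [0.0455779  0.51265707 0.03718086] [-4.63366793e-01  8.50261829e-02  1.48887798e+00  4.13594695e-04
  1.56813058e+00 -3.84404797e-01]
```

View pics/w2.png

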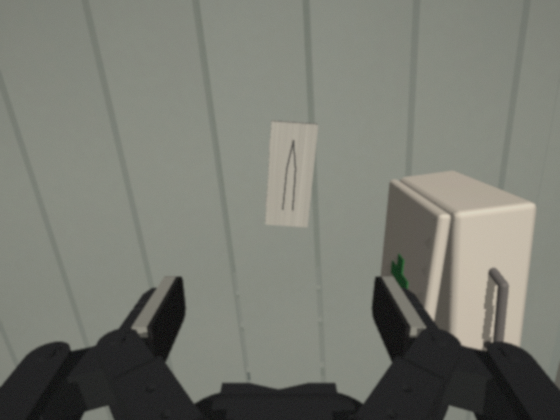

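Run:
```python
from fit import *
z=np.load("w2.npz");p=z["p"];cp={k:z[k] for k in("camera_matrix","world_to_cam")}
o=finder.outline_of("case","wrist");m0=o[0]["pixels"];print(o[0]["score"],m0.sum())
L=cv2.cvtColor(p,cv2.COLOR_BGR2LAB).astype(int);print(L[170,280],L[170,230],L[170,340])
# chroma-based: b channel
roi=cv2.dilate(m0.astype(np.uint8),np.ones((9,9)))>0
for ch in (0,1,2):
    a=L[...,ch][m0];b=L[...,ch][roi&~(cv2.dilate(m0.astype(np.uint8),np.ones((5,5)))>0)];print(ch,a.mean(),a.std(),b.mean(),b.std())
t=cv2.GaussianBlur(L[...,2].astype(np.float32),(0,0),.8)
a=np.median(t[m0]);bb=np.median(t[roi&~m0]);m=((t>(a+bb)/2)&roi).astype(np.uint8)
m=cv2.morphologyEx(m,cv2.MORPH_CLOSE,np.ones((5,5)));m=cv2.morphologyEx(m,cv2.MORPH_OPEN,np.ones((5,5)));print(m.sum())
for mm in(m0,m>0):
    q,e,n=fit(CASE,mm,[560,-218,-.1],cp);print("wrist",q,e,n)
o=overlay(p,CASE,q,cp,"pics/o2.png");cv2.imwrite("pics/o2.png",cv2.resize(o[100:250,220:360],None,fx=3.5,fy=3.5))
for u,v in((280,180),(300,150),(278,220),(230,180)): 
    d=z["d"][v,u];c=np.linalg.inv(cp["camera_matrix"])@[u,v,1]*d;W=cp["world_to_cam"];print(u,v,W[:3,:3].T@(np.array([c[0],-c[1],-c[2]])-W[:3,3]))
```

```text
0.74 4639
[170 128 135] [149 125 132] [148 125 133]
0 168.3811166199612 10.030114021543877 146.64051355206848 5.104808705413021
1 127.53610691959474 0.5385949503842471 124.8944365192582 0.5290266442584797
2 134.98598835956025 0.6848984207999561 132.81027104136948 0.45600455565919495
4595
wrist [ 5.59388645e+02 -2.17672388e+02 -1.47760661e-01] 125.2313725490196 4639.0
wrist [ 5.58942228e+02 -2.18970781e+02 -1.50934978e-01] 159.49803921568628 4595.0
280 180 [ 547.3896129  -220.98564375   23.1749889 ]
300 150 [ 572.73155811 -187.87898399   24.11969467]
278 220 [ 541.08827429 -270.21491377   24.07558775]
230 180 [ 485.20971751 -221.3613553     0.5638955 ]
```

View pics/o2.png

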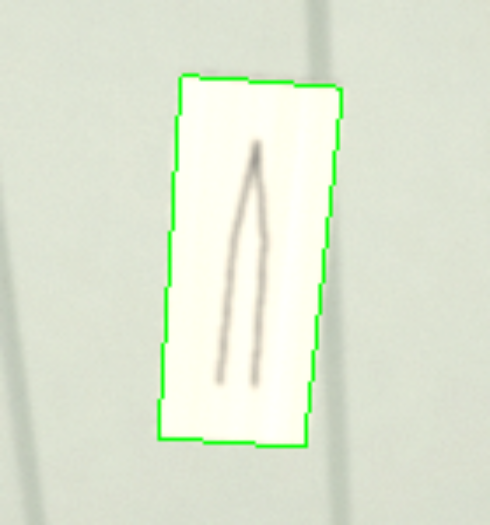

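```bash
cat > tips.py <<'E'
import sys
from h import *
z=np.load(sys.argv[1]+".npz");cp=z;r=R.from_rotvec(z["rot"]);W=z["world_to_cam"];d=z["d"]
v,u=np.mgrid[0:420,0:560];q=np.stack([u,v,np.ones_like(u)],-1)@np.linalg.inv(z["camera_matrix"]).T*d[...,None]
c=q*[1,-1,-1]-W[:3,3];P=c@W[:3,:3];t=r.inv().apply((P-z["pos"]).reshape(-1,3)).reshape(420,560,3)
ok=(d>0)&(np.abs(t[...,1])<14)&(t[...,2]>20)&(t[...,2]<100)&(np.abs(t[...,0])<62)
for s in(-1,1):
    k=ok&(t[...,0]*s>0);a=t[k];
    if len(a): print(s,"n",k.sum(),"z max pct",np.percentile(a[:,2],[50,90,97,99.5,100]).round(1),"x range",np.percentile(a[:,0],[1,99]).round(1)); b=a[a[:,2]>np.percentile(a[:,2],97)-3];print("tip x",np.percentile(b[:,0],[2,98]).round(1),"y",np.percentile(b[:,1],[2,98]).round(1))
E
python3 tips.py w2; python3 tips.py w1; python3 -c "
from h import *
print(robot.tips_ahead);to([559.2,-218.3,200],-0.149)"
```

```text
-1 n 3213 z max pct [35.8 51.7 56.2 59.1 60.3] x range [-55.7 -42.1]
tip x [-48.5 -42.1] y [-11.9   9.5]
1 n 3212 z max pct [35.9 51.8 56.3 58.9 60.2] x range [42.5 56.2]
tip x [42.6 48.6] y [-11.8   9.4]
-1 n 3212 z max pct [35.8 51.9 56.3 59.1 60.1] x range [-55.7 -42.1]
tip x [-48.5 -42.2] y [-11.8   9.6]
1 n 3209 z max pct [35.9 51.9 56.2 58.9 60.3] x range [42.5 56.2]
tip x [42.7 48.6] y [-11.7   9.5]
72.6
shift in current tool frame [ 13.5   3.1 130.6] shift in target frame [ 13.6   2.1 130.6] turn(tool) [-0.0004 -0.0001  0.0713] yaw now -0.0777
```

arm_command([
  [13.5, 3.1, 20, 0, 0, 0.0713, 0],
  [0, 0, 36, 0, 0, 0, 0],
  [0, 0, 36, 0, 0, 0, 0],
  [0, 0, 36, 0, 0, 0, 0],
  [0, 0, 36, 0, 0, 0, 0],
  [0, 0, 36, 0, 0, 0, 0],
  [0, 0, 25, 0, 0, 0, 0],
  [0, 0, 15, 0, 0, 0, 0],
  [0, 0, 11.8, 0, 0, 0, 0],
  [0, 0, 0, 0, 0, 0, 0],
  [0, 0, 0, 0, 0, 0, 0],
])

```text
time: 5.13
position: [559.3, -218.6, 78.9]
tcp_rot: [-3.133, 0.235, 0.0]
wrist_force: [1.2, -0.0, 0.8]
gripper_width: 0.999
```

```bash
python3 look.py w3; python3 tips.py w3
```

```text
5.1333 [ 559.30177249 -218.64862293   78.92102502] [-3.13265728e+00  2.35013915e-01  4.24237993e-04] -0.14976070408207254 [ 1.2459169  -0.02251266  0.75463844] [-4.58037760e-01  3.47174041e-01  1.66913301e+00  2.40525258e-05
  1.12558556e+00 -3.08287402e-01]
-1 n 8913 z max pct [55.  79.4 79.9 80.3 80.9] x range [-60.7  -0.5]
tip x [-61.3 -31.7] y [-13.6  13.1]
1 n 8868 z max pct [55.  79.4 79.8 80.3 81.3] x range [ 0.8 60.8]
tip x [31.3 61.3] y [-13.5  13. ]
```

View pics/w3.png

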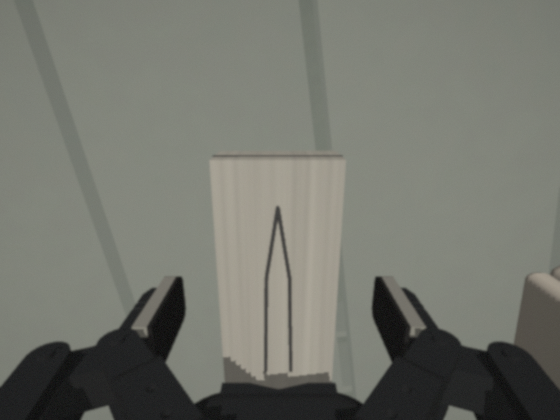

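arm_command([
  [0, 0, 0, 0, 0, 0, 1],
  [0, 0, 0, 0, 0, 0, 1],
  [0, 0, 0, 0, 0, 0, 1],
  [0, 0, 0, 0, 0, 0, 1],
  [0, 0, 0, 0, 0, 0, 1],
  [0, 0, 0, 0, 0, 0, 1],
  [0, 0, 0, 0, 0, 0, 1],
  [0, 0, 0, 0, 0, 0, 1],
])

```text
time: 5.85
position: [560.1, -220.0, 80.6]
tcp_rot: [3.132, -0.237, 0.004]
wrist_force: [0.1, 0.7, 7.3]
gripper_width: 0.592
```

```bash
python3 look.py w4; python3 tips.py w4
python3 - <<'E'
from h import *
z=np.load("w4.npz");cp=z;r=R.from_rotvec(z["rot"]);W=z["world_to_cam"];d=z["d"]
v,u=np.mgrid[0:420,0:560];q=np.stack([u,v,np.ones_like(u)],-1)@np.linalg.inv(z["camera_matrix"]).T*d[...,None]
P=(q*[1,-1,-1]-W[:3,3])@W[:3,:3];t=r.inv().apply((P-z["pos"]).reshape(-1,3)).reshape(420,560,3)
for row in range(240,330,10):
    print(row,[(c,*t[row,c].round(0)) for c in range(190,232,5)])
E
```

```text
5.85 [ 560.12034109 -219.97256305   80.56179442] [ 3.13159376 -0.23746036  0.00423959] -0.15136387025924314 [0.05732382 0.70018255 7.26753319] [-4.59441956e-01  3.45533107e-01  1.66774412e+00  8.65204928e-05
  1.12543530e+00 -3.08114139e-01]
-1 n 8427 z max pct [56.6 80.9 81.3 81.9 82.6] x range [-61.1  -0.5]
tip x [-61.6 -32.2] y [-13.7  12.8]
1 n 8422 z max pct [56.7 81.1 81.6 82.1 83. ] x range [ 0.8 61.1]
tip x [32.2 61.6] y [-13.6  12.8]
240 [(190, np.float64(-44.0), np.float64(-18.0), np.float64(80.0)), (195, np.float64(-41.0), np.float64(-17.0), np.float64(81.0)), (200, np.float64(-39.0), np.float64(-18.0), np.float64(80.0)), (205, np.float64(-36.0), np.float64(-17.0), np.float64(81.0)), (210, np.float64(-34.0), np.float64(-18.0), np.float64(80.0)), (215, np.float64(-31.0), np.float64(-18.0), np.float64(80.0)), (220, np.float64(-24.0), np.float64(-28.0), np.float64(57.0)), (225, np.float64(-22.0), np.float64(-28.0), np.float64(57.0)), (230, np.float64(-20.0), np.float64(-28.0), np.float64(57.0))]
250 [(190, np.float64(-44.0), np.float64(-12.0), np.float64(81.0)), (195, np.floa
[... 3752 characters left out ...]
oat64(51.0)), (225, np.float64(-24.0), np.float64(7.0), np.float64(57.0)), (230, np.float64(-22.0), np.float64(6.0), np.float64(56.0))]
320 [(190, np.float64(-30.0), np.float64(-13.0), np.float64(24.0)), (195, np.float64(-28.0), np.float64(-13.0), np.float64(24.0)), (200, np.float64(-27.0), np.float64(-12.0), np.float64(25.0)), (205, np.float64(-27.0), np.float64(-8.0), np.float64(31.0)), (210, np.float64(-25.0), np.float64(-6.0), np.float64(33.0)), (215, np.float64(-25.0), np.float64(-0.0), np.float64(40.0)), (220, np.float64(-25.0), np.float64(6.0), np.float64(49.0)), (225, np.float64(-25.0), np.float64(13.0), np.float64(58.0)), (230, np.float64(-22.0), np.float64(12.0), np.float64(56.0))]
```

View pics/w4.png

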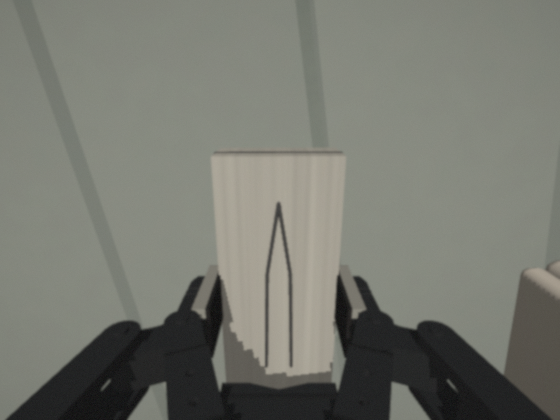

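Run:
```python
from h import *
z=np.load("w4.npz");cp=z;r=R.from_rotvec(z["rot"]);W=z["world_to_cam"];d=z["d"]
v,u=np.mgrid[0:420,0:560];q=np.stack([u,v,np.ones_like(u)],-1)@np.linalg.inv(z["camera_matrix"]).T*d[...,None]
P=(q*[1,-1,-1]-W[:3,3])@W[:3,:3];t=r.inv().apply((P-z["pos"]).reshape(-1,3)).reshape(420,560,3)
for c in (206,209,212,215,217,342,345,348): print(c,[(r_,*t[r_,c].round(1).tolist()) for r_ in range(262,276,1) if t[r_,c][2]<75][:3])
p=z["p"];cv2.imwrite("pics/c4.png",cv2.resize(cv2.convertScaleAbs(p[240:360,160:300],alpha=2),None,fx=5,fy=5,interpolation=cv2.INTER_CUBIC))
```

```text
206 [(273, -31.2, -12.5, 56.4), (274, -31.5, -11.3, 57.6), (275, -31.3, -11.5, 56.5)]
209 [(266, -31.7, -11.3, 65.0), (267, -31.4, -11.6, 63.5), (268, -31.1, -11.7, 62.3)]
212 [(265, -30.4, -11.4, 65.8), (266, -30.3, -11.4, 64.8), (267, -30.1, -11.4, 63.9)]
215 [(265, -29.1, -11.3, 65.9), (266, -29.1, -10.9, 65.6), (267, -28.6, -11.6, 63.4)]
217 [(265, -28.1, -11.5, 65.6), (266, -27.9, -11.5, 64.5), (267, -27.9, -11.2, 64.2)]
342 [(263, 0.1, -83.4, -69.7), (265, 29.3, -11.6, 65.2), (266, 29.1, -11.7, 64.1)]
345 [(265, 30.7, -11.5, 65.5), (266, 30.6, -11.4, 64.6), (267, 30.3, -11.6, 63.3)]
348 [(266, 31.7, -11.9, 63.6), (267, 31.8, -11.3, 63.9), (268, 31.6, -11.4, 62.8)]
```

View pics/c4.png

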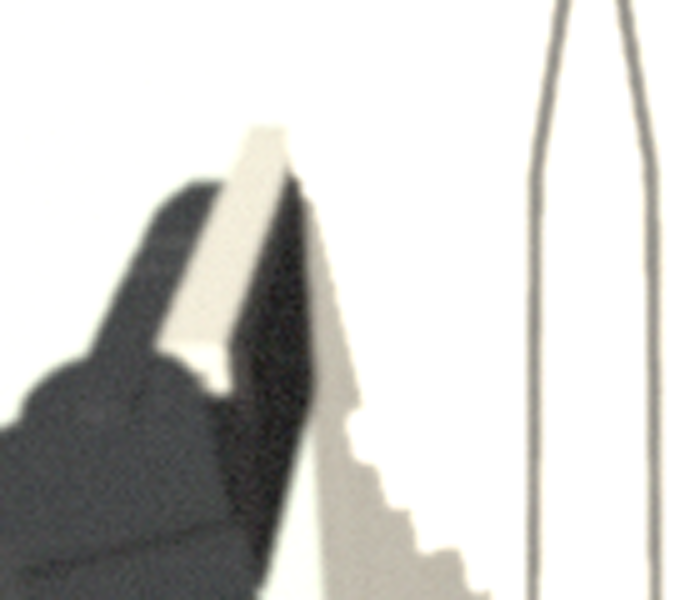

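arm_command([
  [0, 0, -5, 0, 0, 0, 1],
  [0, 0, -15, 0, 0, 0, 1],
  [0, 0, -30, 0, 0, 0, 1],
  [0, 0, -40, 0, 0, 0, 1],
  [0, 0, -20, 0, 0, 0, 1],
  [0, 0, 0, 0, 0, 0, 1],
  [0, 0, 0, 0, 0, 0, 1],
  [0, 0, 0, 0, 0, 0, 1],
])

```text
time: 6.57
position: [558.3, -219.1, 187.6]
tcp_rot: [-3.132, 0.237, 0.002]
wrist_force: [-1.2, 0.1, -3.0]
gripper_width: 0.593
```

```bash
python3 look.py w5; python3 tips.py w5
python3 - <<'E'
from fit import *
z=np.load("w5.npz");s=robot.get_state();print(s["wrist_force"],s["torque"],s["gripper_width"])
# case in tool frame: depth points of top surface
r=R.from_rotvec(z["rot"]);W=z["world_to_cam"];d=z["d"]
v,u=np.mgrid[0:420,0:560];q=np.stack([u,v,np.ones_like(u)],-1)@np.linalg.inv(z["camera_matrix"]).T*d[...,None]
P=(q*[1,-1,-1]-W[:3,3])@W[:3,:3];t=r.inv().apply((P-z["pos"]).reshape(-1,3)).reshape(420,560,3)
k=(d>0)&(abs(t[...,2]-57)<5)&(v<262)&(abs(t[...,0])<40)
a=t[k];A=np.c_[a[:,:2],np.ones(len(a))];print("plane",np.linalg.lstsq(A,a[:,2],rcond=None)[0])
m=k.astype(np.uint8)
for row in(170,200,230,250):
    c=np.where(k[row])[0];print(row,c.min(),c.max(),t[row,c.min()].round(1),t[row,c.max()].round(1))
c=np.where(k[:,280])[0];print("far edge",c.min(),[t[np.where(k[:,cc])[0].min(),cc].round(1).tolist() for cc in(230,255,280,305,330)])
to([535.5,169.3,180],-0.037)
E
```

```text
6.5667 [ 558.33534765 -219.12007622  187.56311557] [-3.13195665e+00  2.37466588e-01  2.49547347e-03] -0.15135103238364694 [-1.2335643   0.12076401 -2.96268066] [-4.59451490e-01  2.13187555e-01  1.61237947e+00  3.69405867e-06
  1.31774072e+00 -3.08100958e-01]
-1 n 6193 z max pct [55.8 57.3 57.9 62.9 66.8] x range [-50.7  -0.5]
tip x [-34.9  -0.5] y [-13.5  13.4]
1 n 6184 z max pct [55.9 57.3 58.  62.9 66.6] x range [ 0.8 51.4]
tip x [ 0.8 35.2] y [-13.4  13.4]
[-0.55263441 -0.57660438 -1.85297557] [-0.00241592  0.02399604  0.03900986] 0.5879524167362088
plane [ 2.47096836e-03 -6.51573435e-03  5.65418240e+01]
170 212 345 [-25.7 -57.4  57. ] [ 26.4 -57.1  58.2]
200 214 343 [-25.7 -45.3  56.8] [ 26.2 -45.1  57.1]
230 216 341 [-25.7 -32.3  56.9] [ 25.9 -32.6  55.9]
250 217 339 [-25.6 -23.6  55.9] [ 25.6 -23.7  55.8]
far edge 154 [[-19.0, -63.0, 60.9], [-9.1, -62.9, 61.8], [0.8, -62.9, 61.4], [10.7, -63.1, 60.4], [20.6, -63.0, 60.9]]
shift in current tool frame [ -80.7 -380.4    7.3] shift in target frame [ -36.8 -387.1    6.7] turn(tool) [-0.0012  0.0031 -0.1144] yaw now -0.1514
```

View pics/w5.png

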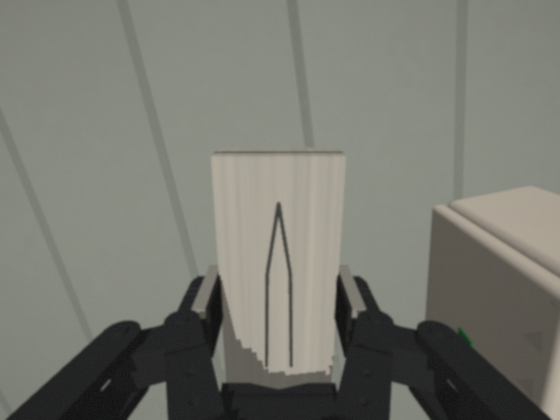

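arm_command([
  [-4.4, -18.4, 0, 0, 0, 0, 1],
  [-8.73, -36.8, 0, 0, 0, 0, 1],
  [-8.73, -36.8, 0, 0, 0, 0, 1],
  [-8.73, -36.8, 0, 0, 0, 0, 1],
  [-8.73, -36.8, 0, 0, 0, 0, 1],
  [-8.73, -36.8, 0, 0, 0, 0, 1],
  [-8.73, -36.8, 0, 0, 0, 0, 1],
  [-8.73, -36.8, 0, 0, 0, 0, 1],
  [-8.73, -36.8, 0, 0, 0, 0, 1],
  [-8.73, -36.8, 0, 0, 0, 0, 1],
  [-4.4, -18.4, 0, 0, 0, 0, 1],
  [0, 0, 0, 0, 0, -0.0572, 1],
  [0, 0, 0, 0, 0, -0.0572, 1],
  [0, 0, 0, 0, 0, 0, 1],
  [0, 0, 0, 0, 0, 0, 1],
  [0, 0, 0, 0, 0, 0, 1],
])

```text
time: 7.95
position: [527.6, 157.1, 187.5]
tcp_rot: [3.141, -0.062, -0.003]
wrist_force: [-0.6, 0.6, -1.9]
gripper_width: 0.592
```

```bash
python3 look.py w6
python3 - <<'E'
from h import *
p,d=viewer.read_camera("top");cv2.imwrite("pics/t6.png",cv2.resize(cv2.convertScaleAbs(p[200:320,140:300],alpha=1.8),None,fx=4,fy=4))
p,d=viewer.read_camera("scene");cv2.imwrite("pics/s6.png",p)
to([527.1,158.1,170],-0.037)
E
```

```text
7.95 [527.55796198 157.14379917 187.48059759] [ 3.14051123 -0.06164899 -0.00318913] -0.0392559588000409 [-0.62100307  0.64392396 -1.90390699] [ 1.96370001e-01  8.53080163e-02  1.75394181e+00 -2.95906246e-05
  1.30442797e+00  2.35633259e-01]
shift in current tool frame [-1.  -0.9 18.3] shift in target frame [-1.  -0.9 18.3] turn(tool) [ 0.0001  0.0005 -0.0016] yaw now -0.0386
```

View pics/w6.png

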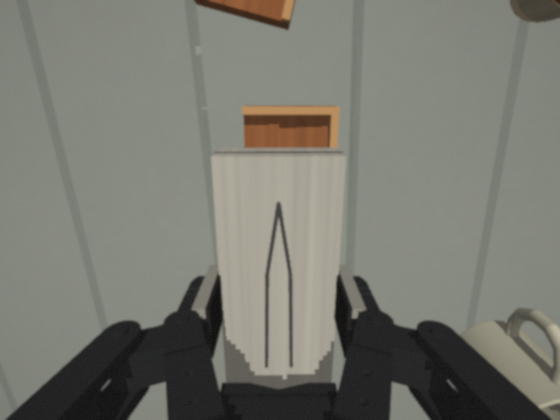

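View pics/s6.png

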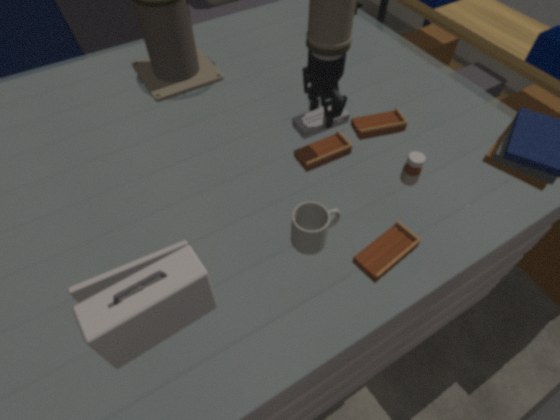

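Run:
```python
from fit import *
z=np.load("w6.npz");cp={k:z[k] for k in("camera_matrix","world_to_cam")}
p=z["p"];cv2.imwrite("pics/c6.png",cv2.resize(cv2.convertScaleAbs(p[90:170,200:360],alpha=1.8),None,fx=5,fy=5,interpolation=cv2.INTER_CUBIC))
q=[535.5,169.3,-.037]
P=w(np.array([[-31,66,38],[31,66,38],[26,61,38.]]),q);print("pred px",proj(P,cp))
# case in the image: fit using same camera held
e=proj(w(np.array([[-26,61,24],[26,61,24.]]),[527.6,158.6,-.039],187.5-80.7),cp);print("case far corners pred",e)
m=satmask(p,(225,95,350,148));ys,xs=np.where(m);c=np.float32(np.c_[xs,ys])
for row in(105,106,107,108):print(row,np.where(m[row])[0][[0,-1]] if m[row].any() else None)
for row in(120,130,140):print(row,np.where(m[row])[0][[0,-1]])
for col in(250,290,330):print(col,np.where(m[:,col])[0].min())
```

```text
pred px [[241.15527657 107.84508149]
 [338.78218653 107.53268169]
 [330.52403705 115.75234312]]
case far corners pred [[210.38357249 157.18937226]
 [345.78168466 157.08262478]]
105 None
106 [245 334]
107 [243 338]
108 [242 338]
120 [245 338]
130 [244 337]
140 [245 336]
250 106
290 106
330 106
```

View pics/c6.png

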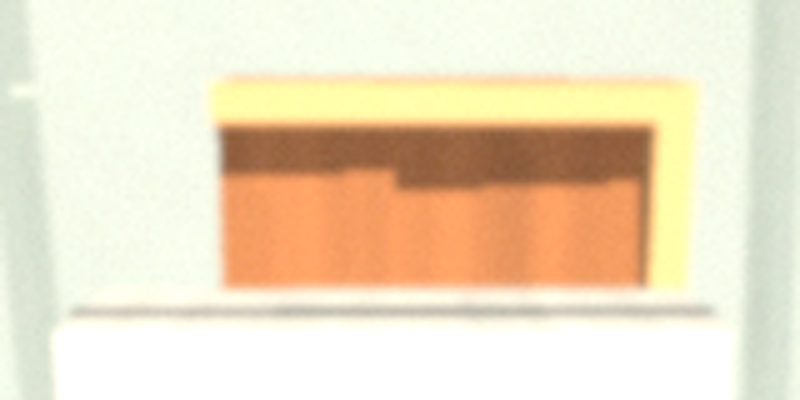

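arm_command([
  [0, 0, 15, 0, 0, 0, 1],
  [0, 0, 25, 0, 0, 0, 1],
  [0, 0, 20, 0, 0, 0, 1],
  [0, 0, 8, 0, 0, 0, 1],
  [0, 0, 4, 0, 0, 0, 1],
  [0, 0, 0, 0, 0, 0, 1],
  [0, 0, 0, 0, 0, 0, 1],
  [0, 0, 0, 0, 0, 0, 1],
])

```text
time: 8.77
position: [529.2, 157.7, 118.3]
tcp_rot: [-3.141, 0.058, -0.004]
wrist_force: [-0.0, -0.1, -1.2]
gripper_width: 0.591
```

arm_command([
  [0, 0, 1, 0, 0, 0, 1],
  [0, 0, 1, 0, 0, 0, 1],
  [0, 0, 0, 0, 0, 0, 1],
])

```text
time: 9.02
position: [528.4, 157.6, 115.1]
tcp_rot: [-3.141, 0.058, -0.001]
wrist_force: [0.4, 0.7, -2.2]
gripper_width: 0.594
```

arm_command([
  [0, 0, 1, 0, 0, 0, 1],
  [0, 0, 1, 0, 0, 0, 1],
  [0, 0, 0, 0, 0, 0, 1],
])

```text
time: 9.27
position: [527.9, 157.5, 112.4]
tcp_rot: [3.141, -0.058, -0.001]
wrist_force: [0.2, 0.3, -1.4]
gripper_width: 0.591
```

arm_command([
  [0, 0, 0.5, 0, 0, 0, 1],
  [0, 0, 0.5, 0, 0, 0, 1],
  [0, 0, 0, 0, 0, 0, 1],
])

```text
time: 9.52
position: [528.1, 157.5, 111.5]
tcp_rot: [3.141, -0.058, -0.0]
wrist_force: [0.7, -0.3, -2.0]
gripper_width: 0.594
```

arm_command([
  [0, 0, 0.5, 0, 0, 0, 1],
  [0, 0, 0, 0, 0, 0, 1],
])

```text
time: 9.68
position: [528.1, 157.5, 111.1]
tcp_rot: [3.141, -0.058, -0.0]
wrist_force: [0.2, 0.4, -2.1]
gripper_width: 0.589
```

arm_command([
  [0, 0, 0.5, 0, 0, 0, 1],
  [0, 0, 0, 0, 0, 0, 1],
])

```text
time: 9.85
position: [528.1, 157.5, 110.6]
tcp_rot: [3.141, -0.058, -0.0]
wrist_force: [0.4, -0.3, -2.5]
gripper_width: 0.592
```

arm_command([
  [0, 0, 0.5, 0, 0, 0, 1],
  [0, 0, 0, 0, 0, 0, 1],
])

```text
time: 10.02
position: [528.1, 157.6, 110.6]
tcp_rot: [3.141, -0.058, -0.0]
wrist_force: [-3.2, -0.7, 3.7]
gripper_width: 0.589
```

arm_command([
  [0, 0, -0.2, 0, 0, 0, 1],
  [0, 0, 0, 0, 0, 0, 1],
  [0, 0, 0, 0, 0, 0, 1],
])

```text
time: 10.27
position: [528.1, 157.6, 110.6]
tcp_rot: [-3.141, 0.058, -0.0]
wrist_force: [-3.1, -1.2, 1.9]
gripper_width: 0.592
```

```bash
python3 look.py w7
python3 - <<'E'
from h import *
s=robot.get_state();print(s["wrist_force"],s["torque"])
p,d=viewer.read_camera("scene");cv2.imwrite("pics/s7.png",cv2.resize(cv2.convertScaleAbs(p[80:200,240:400],alpha=1.8),None,fx=4,fy=4))
s=robot.get_state();print(s["wrist_force"],s["torque"],s["position"])
E
```

```text
10.2667 [528.13792401 157.56430517 110.55310145] [-3.14105746e+00  5.79157073e-02 -4.35175723e-05] -0.036872388569135245 [-3.08735431 -1.19072738  1.92115492] [ 1.96902640e-01  1.81231963e-01  1.80229307e+00 -5.06489017e-06
  1.15804028e+00  2.33777060e-01]
[-2.98860164 -0.67087166  3.07022413] [-0.10370186  0.40581094 -0.01838671]
[-3.32936633 -1.19208162  4.45059764] [-0.14714031  0.45391946 -0.00496033] [528.14936089 157.54364137 110.57796946]
```

View pics/w7.png

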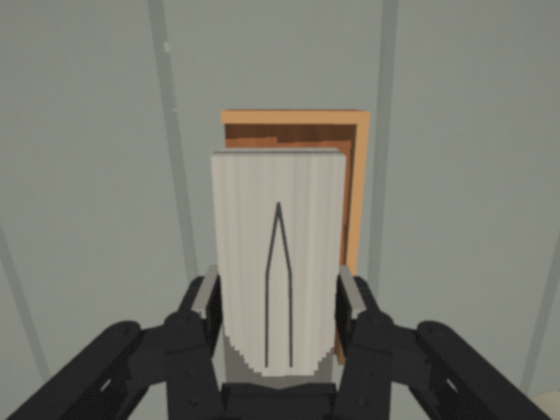

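View pics/s7.png

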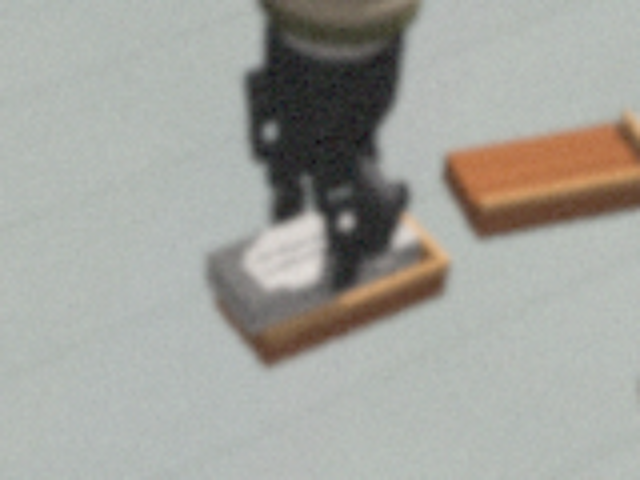

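arm_command([
  [0, 0, -0.2, 0, 0, 0, 1],
  [0, 0, 0, 0, 0, 0, 1],
  [0, 0, 0, 0, 0, 0, 1],
])

```text
time: 10.62
position: [528.2, 157.6, 110.6]
tcp_rot: [-3.141, 0.058, -0.0]
wrist_force: [-2.0, -0.7, 2.1]
gripper_width: 0.589
```

arm_command([
  [0, 0, 0, 0, 0, 0, 1],
  [0, 0, 0, 0, 0, 0, 1],
  [0, 0, 0, 0, 0, 0, 1],
])

```text
time: 10.87
position: [528.2, 157.5, 110.6]
tcp_rot: [-3.141, 0.058, -0.0]
wrist_force: [-1.3, 0.2, 0.9]
gripper_width: 0.588
```

arm_command([
  [0.5, 0, 0, 0, 0, 0, 1],
  [0.5, 0, 0, 0, 0, 0, 1],
  [0.5, 0, 0, 0, 0, 0, 1],
  [0.5, 0, 0, 0, 0, 0, 1],
  [0.5, 0, 0, 0, 0, 0, 1],
  [0.5, 0, 0, 0, 0, 0, 1],
  [0, 0, 0, 0, 0, 0, 1],
])

```text
time: 11.45
position: [531.3, 157.5, 110.6]
tcp_rot: [-3.141, 0.058, -0.0]
wrist_force: [-2.4, 0.2, 1.8]
gripper_width: 0.592
```

arm_command([
  [0.4, 0, 0, 0, 0, 0, 1],
  [0.4, 0, 0, 0, 0, 0, 1],
  [0.2, 0, 0, 0, 0, 0, 1],
  [0, 0, 0, 0, 0, 0, 1],
])

```text
time: 11.78
position: [532.2, 157.4, 110.6]
tcp_rot: [-3.141, 0.058, -0.0]
wrist_force: [-1.5, 0.1, 2.0]
gripper_width: 0.593
```

arm_command([
  [0.3, 0, 0, 0, 0, 0, 1],
  [0.3, 0, 0, 0, 0, 0, 1],
  [0.3, 0, 0, 0, 0, 0, 1],
  [0, 0, 0, 0, 0, 0, 1],
])

```text
time: 12.12
position: [533.1, 157.3, 110.6]
tcp_rot: [3.141, -0.058, 0.0]
wrist_force: [-2.1, -0.1, 0.9]
gripper_width: 0.593
```

```bash
python3 look.py w8; python3 -c "
import cv2
p=cv2.imread('pics/w8.png');cv2.imwrite('pics/c8.png',cv2.resize(cv2.convertScaleAbs(p[90:290,200:400],alpha=1.8),None,fx=3,fy=3,interpolation=cv2.INTER_CUBIC))"
```

```text
12.1167 [533.09663413 157.32472159 110.55150865] [ 3.14105249e+00 -5.80511414e-02  1.51871949e-04] -0.036958652146591615 [-2.0980448  -0.09541231  0.91344116] [ 1.94735883e-01  1.92887329e-01  1.78898273e+00 -2.63392948e-05
  1.15962890e+00  2.31705061e-01]
```

View pics/c8.png

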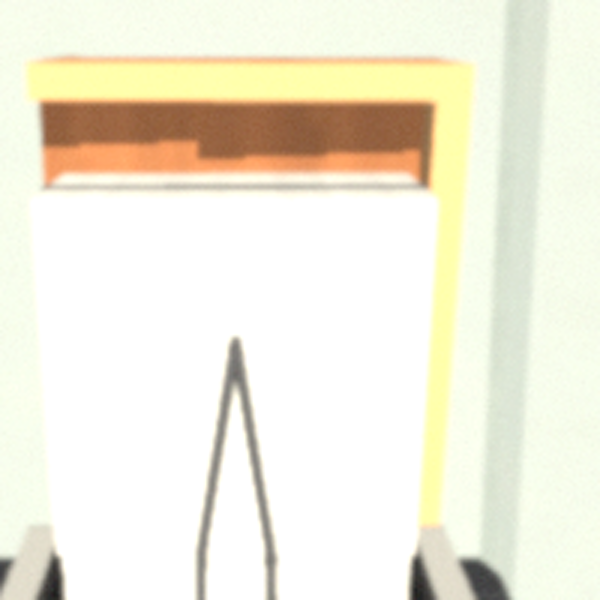

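arm_command([
  [0.2, 0, 0, 0, 0, 0, 1],
  [0.2, 0, 0, 0, 0, 0, 1],
  [0, 0, 0, 0, 0, 0, 1],
])

```text
time: 12.42
position: [533.5, 157.3, 110.6]
tcp_rot: [3.141, -0.058, 0.0]
wrist_force: [-2.1, 0.4, 1.7]
gripper_width: 0.593
```

arm_command([
  [0.2, 0, 0, 0, 0, 0, 1],
  [0.2, 0, 0, 0, 0, 0, 1],
  [0, 0, 0, 0, 0, 0, 1],
])

```text
time: 12.67
position: [533.9, 157.3, 110.6]
tcp_rot: [-3.141, 0.058, -0.0]
wrist_force: [-1.8, -0.3, 1.2]
gripper_width: 0.592
```

arm_command([
  [0.2, 0, 0, 0, 0, 0, 1],
  [0.2, 0, 0, 0, 0, 0, 1],
  [0, 0, 0, 0, 0, 0, 1],
])

```text
time: 12.92
position: [534.3, 157.3, 110.6]
tcp_rot: [-3.141, 0.058, -0.0]
wrist_force: [-2.1, -0.1, 2.2]
gripper_width: 0.589
```

arm_command([
  [0.2, 0, 0, 0, 0, 0, 1],
  [0, 0, 0, 0, 0, 0, 1],
])

```text
time: 13.08
position: [534.4, 157.3, 110.5]
tcp_rot: [3.141, -0.058, -0.0]
wrist_force: [-1.6, 0.0, 2.0]
gripper_width: 0.585
```

arm_command([
  [0.2, 0, 0, 0, 0, 0, 1],
  [0, 0, 0, 0, 0, 0, 1],
])

```text
time: 13.25
position: [534.7, 157.3, 110.6]
tcp_rot: [-3.141, 0.058, -0.0]
wrist_force: [-2.9, 0.6, 2.1]
gripper_width: 0.593
```

arm_command([
  [0.2, 0, 0, 0, 0, 0, 1],
  [0, 0, 0, 0, 0, 0, 1],
])

```text
time: 13.42
position: [534.7, 157.3, 110.6]
tcp_rot: [3.141, -0.058, -0.001]
wrist_force: [-4.3, 0.4, 2.6]
gripper_width: 0.586
```

arm_command([
  [0.2, 0, 0, 0, 0, 0, 1],
  [0, 0, 0, 0, 0, 0, 1],
])

```text
time: 13.58
position: [534.8, 157.3, 110.6]
tcp_rot: [3.141, -0.058, -0.001]
wrist_force: [-5.3, 0.8, 4.0]
gripper_width: 0.592
```

arm_command([
  [0.2, 0, 0, 0, 0, 0, 1],
  [0, 0, 0, 0, 0, 0, 1],
])

```text
time: 13.75
position: [534.8, 157.3, 110.6]
tcp_rot: [3.141, -0.058, -0.002]
wrist_force: [-6.9, 0.0, 5.4]
gripper_width: 0.592
```

arm_command([
  [0.2, 0, -0.2, 0, 0, 0, 1],
  [0, 0, 0, 0, 0, 0, 1],
  [0, 0, 0, 0, 0, 0, 1],
  [0, 0, 0, 0, 0, 0, 1],
])

```text
time: 14.08
position: [534.9, 157.3, 110.6]
tcp_rot: [3.141, -0.058, -0.002]
wrist_force: [-4.9, 0.1, 3.7]
gripper_width: 0.587
```

```bash
python3 look.py w9; python3 -c "
from h import *
s=robot.get_state();print(s['wrist_force'],s['torque'],s['position'],s['tcp_rot'])
import cv2
p=cv2.imread('pics/w9.png');cv2.imwrite('pics/c9.png',cv2.resize(cv2.convertScaleAbs(p[90:290,200:400],alpha=1.8),None,fx=3,fy=3,interpolation=cv2.INTER_CUBIC))"
```

```text
14.0833 [534.8514938  157.29951154 110.59874709] [ 3.14099053e+00 -5.81008880e-02 -2.27547570e-03] -0.03699111171223273 [-4.87434406  0.06617588  3.65944518] [1.93939104e-01 1.98080658e-01 1.78292100e+00 2.64701512e-04
 1.16202057e+00 2.30824761e-01]
[-5.83486614 -0.47327794  3.54326886] [-0.02737648  1.03077129 -0.10049908] [534.82606482 157.30119794 110.59524132] [ 3.14099062e+00 -5.81314581e-02 -2.35299672e-03]
```

View pics/c9.png

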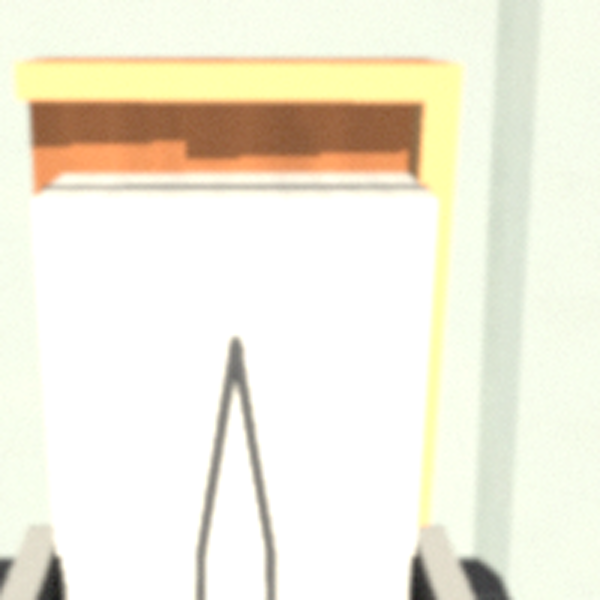

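arm_command([
  [0.2, 0, -0.1, 0, 0, 0, 1],
  [0.1, 0, -0.1, 0, 0, 0, 1],
  [0, 0, 0, 0, 0, 0, 1],
  [0, 0, 0, 0, 0, 0, 1],
])

```text
time: 14.47
position: [534.9, 157.3, 110.6]
tcp_rot: [3.141, -0.058, -0.003]
wrist_force: [-7.0, 0.6, 4.7]
gripper_width: 0.59
```

arm_command([
  [0.2, 0, 0, 0, 0, 0, 1],
  [0, 0, 0, 0, 0, 0, 1],
  [0, 0, 0, 0, 0, 0, 1],
])

```text
time: 14.72
position: [534.9, 157.3, 110.6]
tcp_rot: [3.141, -0.058, -0.004]
wrist_force: [-7.5, 0.4, 4.8]
gripper_width: 0.588
```

arm_command([
  [0.2, 0, -0.2, 0, 0, 0, 1],
  [0.1, 0, 0, 0, 0, 0, 1],
  [0, 0, 0, 0, 0, 0, 1],
  [0, 0, 0, 0, 0, 0, 1],
  [0, 0, 0, 0, 0, 0, 1],
])

```text
time: 15.13
position: [535.0, 157.3, 110.6]
tcp_rot: [3.141, -0.058, -0.005]
wrist_force: [-8.2, 0.4, 4.9]
gripper_width: 0.591
```

```bash
python3 -c "
from h import *
for i in range(3):
  s=robot.get_state();print(s['wrist_force'],s['torque'],s['position'],s['tcp_rot']);viewer.read_camera('top')"
```

```text
[-8.173323    0.37816226  4.94054415] [ 0.11225781  1.31815364 -0.16154898] [535.01939495 157.31917187 110.64684616] [ 3.14091543 -0.05818982 -0.00471523]
[-8.36379117  1.75064426  5.07856261] [ 0.04074999  1.31700854 -0.16189566] [535.00364006 157.32245751 110.61743477] [ 3.14089542 -0.05799954 -0.00476551]
[-8.59529065  1.00267785  3.95708073] [ 0.04186183  1.28474152 -0.21085523] [535.00490716 157.32858849 110.63530878] [ 3.14093358 -0.05815914 -0.00476477]
```

arm_command([
  [-0.3, 0, 0, 0, 0, 0, 1],
  [-0.2, 0, 0, 0, 0, 0, 1],
  [0, 0, 0, 0, 0, 0, 1],
  [0, 0, 0, 0, 0, 0, 1],
])

```text
time: 15.62
position: [534.9, 157.3, 110.6]
tcp_rot: [3.141, -0.058, -0.003]
wrist_force: [-6.1, 0.4, 1.8]
gripper_width: 0.588
```

arm_command([
  [0, -0.5, 0, 0, 0, 0, 1],
  [0, -0.5, 0, 0, 0, 0, 1],
  [0, -0.5, 0, 0, 0, 0, 1],
  [0, -0.5, 0, 0, 0, 0, 1],
  [0, 0, 0, 0, 0, 0, 1],
])

```text
time: 16.03
position: [535.0, 158.0, 110.6]
tcp_rot: [3.139, -0.059, -0.004]
wrist_force: [-5.6, -7.1, 3.9]
gripper_width: 0.591
```

arm_command([
  [-0.2, 0, -0.2, 0, 0, 0, 1],
  [0, 0, -0.1, 0, 0, 0, 1],
  [0, 0, 0, 0, 0, 0, 1],
])

```text
time: 16.28
position: [534.9, 158.8, 110.7]
tcp_rot: [3.14, -0.058, -0.003]
wrist_force: [-3.2, -3.1, -2.5]
gripper_width: 0.591
```

arm_command([
  [0, 0, 0, 0, 0, 0, 1],
  [0, 0, 0, 0, 0, 0, 1],
  [0, 0, 0, 0, 0, 0, 1],
])

```text
time: 16.53
position: [535.0, 159.1, 110.8]
tcp_rot: [3.141, -0.058, -0.002]
wrist_force: [-5.7, -2.2, -3.5]
gripper_width: 0.589
```

arm_command([
  [0, -0.5, 0.1, 0, 0, 0, 1],
  [0, -0.5, 0.1, 0, 0, 0, 1],
  [0, -0.5, 0, 0, 0, 0, 1],
  [0, -0.5, 0, 0, 0, 0, 1],
  [0, 0, 0, 0, 0, 0, 1],
])

```text
time: 16.95
position: [535.0, 161.1, 110.7]
tcp_rot: [3.141, -0.058, -0.003]
wrist_force: [-4.3, -2.7, -2.3]
gripper_width: 0.587
```

arm_command([
  [0, -0.5, 0, 0, 0, 0, 1],
  [0, -0.5, 0, 0, 0, 0, 1],
  [0, -0.5, 0, 0, 0, 0, 1],
  [0, 0, 0, 0, 0, 0, 1],
])

```text
time: 17.28
position: [535.1, 162.6, 110.7]
tcp_rot: [3.141, -0.058, -0.002]
wrist_force: [-5.6, -2.6, -1.4]
gripper_width: 0.59
```

arm_command([
  [0, -0.5, 0, 0, 0, 0, 1],
  [0, -0.5, 0, 0, 0, 0, 1],
  [0, -0.5, 0, 0, 0, 0, 1],
  [0, -0.5, 0, 0, 0, 0, 1],
  [0, 0, 0, 0, 0, 0, 1],
])

```text
time: 17.7
position: [535.2, 164.6, 110.7]
tcp_rot: [3.141, -0.058, -0.002]
wrist_force: [-4.5, -2.8, -1.3]
gripper_width: 0.591
```

```bash
python3 look.py w10; python3 -c "
from h import *
s=robot.get_state();print(s['wrist_force'],s['torque'],s['position'],s['tcp_rot'])
import cv2
p=cv2.imread('pics/w10.png');cv2.imwrite('pics/c10.png',cv2.resize(cv2.convertScaleAbs(p[90:290,200:400],alpha=1.8),None,fx=3,fy=3,interpolation=cv2.INTER_CUBIC))"
```

```text
17.7 [535.18236385 164.64976748 110.74707734] [ 3.14060116e+00 -5.80571565e-02 -2.45786957e-03] -0.036968167252549845 [-4.53032148 -2.79148902 -1.27355995] [ 2.06943679e-01  2.04088172e-01  1.77568985e+00 -1.00923497e-04
  1.16344146e+00  2.43951530e-01]
[-5.35168866 -3.06358278 -1.48218984] [-0.46487444  0.84889157 -0.39561327] [535.19775732 164.639201   110.76201377] [ 3.14062750e+00 -5.80887833e-02 -2.41859469e-03]
```

View pics/c10.png

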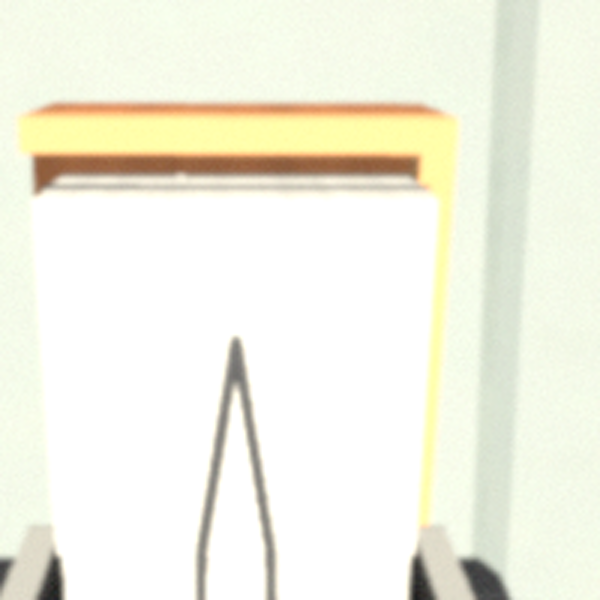

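arm_command([
  [0, -0.4, 0, 0, 0, 0, 1],
  [0, -0.4, 0, 0, 0, 0, 1],
  [0, -0.4, 0, 0, 0, 0, 1],
  [0, 0, 0, 0, 0, 0, 1],
])

```text
time: 18.08
position: [535.2, 165.8, 110.7]
tcp_rot: [3.141, -0.058, -0.003]
wrist_force: [-5.1, -2.3, -1.4]
gripper_width: 0.587
```

arm_command([
  [0, -0.3, 0, 0, 0, 0, 1],
  [0, -0.3, 0, 0, 0, 0, 1],
  [0, 0, 0, 0, 0, 0, 1],
])

```text
time: 18.33
position: [535.3, 166.4, 110.7]
tcp_rot: [3.141, -0.058, -0.002]
wrist_force: [-5.2, -3.0, -3.2]
gripper_width: 0.589
```

arm_command([
  [0, -0.2, 0, 0, 0, 0, 1],
  [0, -0.2, 0, 0, 0, 0, 1],
  [0, 0, 0, 0, 0, 0, 1],
])

```text
time: 18.58
position: [535.3, 166.8, 110.8]
tcp_rot: [3.141, -0.058, -0.002]
wrist_force: [-4.9, -3.4, -1.3]
gripper_width: 0.591
```

arm_command([
  [0, -0.2, 0, 0, 0, 0, 1],
  [0, -0.2, 0, 0, 0, 0, 1],
  [0, 0, 0, 0, 0, 0, 1],
])

```text
time: 18.83
position: [535.3, 167.2, 110.8]
tcp_rot: [3.141, -0.058, -0.002]
wrist_force: [-4.5, -3.4, -2.2]
gripper_width: 0.591
```

arm_command([
  [0, -0.2, 0, 0, 0, 0, 1],
  [0, -0.2, 0, 0, 0, 0, 1],
  [0, 0, 0, 0, 0, 0, 1],
])

```text
time: 19.08
position: [535.3, 167.6, 110.8]
tcp_rot: [3.141, -0.058, -0.002]
wrist_force: [-4.5, -3.6, -1.6]
gripper_width: 0.594
```

arm_command([
  [0, -0.2, 0, 0, 0, 0, 1],
  [0, -0.2, 0, 0, 0, 0, 1],
  [0, 0, 0, 0, 0, 0, 1],
])

```text
time: 19.33
position: [535.3, 168.0, 110.8]
tcp_rot: [3.14, -0.058, -0.002]
wrist_force: [-5.8, -2.5, -0.9]
gripper_width: 0.593
```

arm_command([
  [0, -0.2, 0, 0, 0, 0, 1],
  [0, -0.2, 0, 0, 0, 0, 1],
  [0, 0, 0, 0, 0, 0, 1],
])

```text
time: 19.58
position: [535.3, 168.4, 110.8]
tcp_rot: [3.14, -0.058, -0.002]
wrist_force: [-4.8, -3.9, -2.0]
gripper_width: 0.585
```

arm_command([
  [0, -0.2, 0, 0, 0, 0, 1],
  [0, 0, 0, 0, 0, 0, 1],
  [0, 0, 0, 0, 0, 0, 1],
])

```text
time: 19.83
position: [535.4, 168.4, 110.8]
tcp_rot: [3.14, -0.058, -0.002]
wrist_force: [-4.7, -3.8, -2.0]
gripper_width: 0.59
```

Possibly contact at y≈168.4; continue in fine steps.

arm_command([
  [0, -0.2, 0, 0, 0, 0, 1],
  [0, 0, 0, 0, 0, 0, 1],
])

```text
time: 20.0
position: [535.4, 168.5, 110.8]
tcp_rot: [3.14, -0.058, -0.003]
wrist_force: [-3.8, -4.5, -1.6]
gripper_width: 0.594
```

arm_command([
  [0, -0.2, 0, 0, 0, 0, 1],
  [0, 0, 0, 0, 0, 0, 1],
])

```text
time: 20.17
position: [535.3, 168.5, 110.7]
tcp_rot: [3.14, -0.058, -0.003]
wrist_force: [-5.8, -5.1, -1.5]
gripper_width: 0.591
```

arm_command([
  [0, -0.2, 0, 0, 0, 0, 1],
  [0, 0, 0, 0, 0, 0, 1],
])

```text
time: 20.33
position: [535.4, 168.6, 110.8]
tcp_rot: [3.139, -0.058, -0.003]
wrist_force: [-5.7, -7.0, 0.4]
gripper_width: 0.59
```

arm_command([
  [0, -0.2, 0, 0, 0, 0, 1],
  [0, 0, 0, 0, 0, 0, 1],
])

```text
time: 20.5
position: [535.4, 168.6, 110.7]
tcp_rot: [3.139, -0.058, -0.003]
wrist_force: [-5.7, -7.7, -0.8]
gripper_width: 0.59
```

arm_command([
  [0, -0.2, 0, 0, 0, 0, 1],
  [0, -0.2, 0, 0, 0, 0, 1],
  [0, 0, 0, 0, 0, 0, 1],
  [0, 0, 0, 0, 0, 0, 1],
  [0, 0, 0, 0, 0, 0, 1],
])

```text
time: 20.92
position: [535.4, 168.6, 110.8]
tcp_rot: [3.139, -0.058, -0.003]
wrist_force: [-6.2, -9.1, 0.8]
gripper_width: 0.592
```

```bash
python3 look.py w11; python3 -c "
from h import *
s=robot.get_state();print(s['wrist_force'],s['torque'],s['position'],s['tcp_rot'])
import cv2
p=cv2.imread('pics/w11.png');cv2.imwrite('pics/c11.png',cv2.resize(cv2.convertScaleAbs(p[90:290,200:400],alpha=1.8),None,fx=3,fy=3,interpolation=cv2.INTER_CUBIC))"
```

```text
20.9167 [535.37730278 168.62367656 110.75295333] [ 3.13852847e+00 -5.83892349e-02 -3.02254715e-03] -0.037206140739658 [-6.19952777 -9.06897774  0.81161721] [ 0.214832    0.20820096  1.7709243  -0.0021832   1.16492463  0.25290018]
[-5.88364822 -9.58703982  0.38575852] [-1.49411682  0.97156959 -0.32055388] [535.35332138 168.63903937 110.74982932] [ 3.13851164e+00 -5.82937649e-02 -3.01921372e-03]
```

View pics/c11.png

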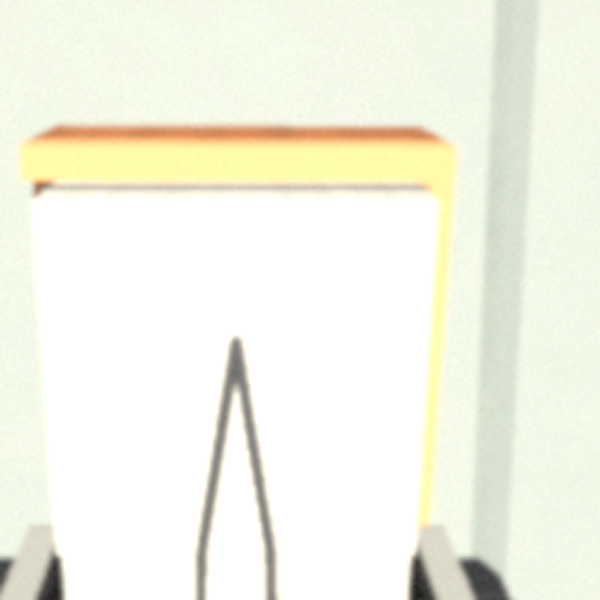

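arm_command([
  [-0.2, 0.3, 0.1, 0, 0, 0, 1],
  [-0.2, 0.3, 0.1, 0, 0, 0, 1],
  [0, 0.2, 0, 0, 0, 0, 1],
  [0, 0, 0, 0, 0, 0, 1],
  [0, 0, 0, 0, 0, 0, 1],
])

```text
time: 21.38
position: [535.3, 168.5, 110.7]
tcp_rot: [3.14, -0.058, -0.001]
wrist_force: [-5.0, -5.8, -1.1]
gripper_width: 0.59
```

```bash
python3 -c "
from h import *
for i in range(3):
  s=robot.get_state();print(s['wrist_force'],s['torque'],s['position'],s['tcp_rot']);viewer.read_camera('top')"
```

```text
[-5.00020547 -5.77090217 -1.12291522] [-0.95280352  0.74125448 -0.32849687] [535.28038996 168.49446542 110.72481943] [ 3.13982758e+00 -5.84001184e-02 -1.38720668e-03]
[-4.40225293 -4.8654738  -1.33482778] [-0.9021453   0.71872829 -0.33984338] [535.28216867 168.50349644 110.73986773] [ 3.13979501e+00 -5.82895638e-02 -1.37475557e-03]
[-4.46981904 -4.90014547 -1.8619699 ] [-0.99487736  0.67930739 -0.31482026] [535.26034086 168.50996462 110.73189093] [ 3.13979559e+00 -5.83077349e-02 -1.45877063e-03]
```

arm_command([
  [-0.2, 0.2, 0.1, 0, 0, 0, 1],
  [-0.1, 0.2, 0, 0, 0, 0, 1],
  [0, 0, 0, 0, 0, 0, 1],
  [0, 0, 0, 0, 0, 0, 1],
])

```text
time: 21.87
position: [535.2, 168.5, 110.7]
tcp_rot: [3.14, -0.058, -0.0]
wrist_force: [-0.9, -4.7, -4.0]
gripper_width: 0.588
```

arm_command([
  [-0.1, 0.1, 0.1, 0, 0, 0, 1],
  [0, 0, 0, 0, 0, 0, 1],
  [0, 0, 0, 0, 0, 0, 1],
])

```text
time: 22.12
position: [535.2, 168.5, 110.7]
tcp_rot: [3.141, -0.058, 0.0]
wrist_force: [-1.1, -4.9, -4.2]
gripper_width: 0.59
```

arm_command([
  [0, 0.2, 0.2, 0, 0, 0, 1],
  [0, 0.1, 0.1, 0, 0, 0, 1],
  [0, 0, 0, 0, 0, 0, 1],
  [0, 0, 0, 0, 0, 0, 1],
])

```text
time: 22.45
position: [535.2, 168.4, 110.7]
tcp_rot: [-3.141, 0.058, -0.0]
wrist_force: [-2.7, -4.0, -1.6]
gripper_width: 0.59
```

arm_command([
  [0, 0.2, 0.1, 0, 0, 0, 1],
  [0, 0, 0, 0, 0, 0, 1],
  [0, 0, 0, 0, 0, 0, 1],
])

```text
time: 22.7
position: [535.2, 168.4, 110.7]
tcp_rot: [-3.141, 0.058, -0.0]
wrist_force: [-3.3, -2.7, 0.3]
gripper_width: 0.593
```

arm_command([
  [0, 0, 0, 0, 0, 0, 0],
  [0, 0, 0, 0, 0, 0, 0],
  [0, 0, 0, 0, 0, 0, 0],
  [0, 0, 0, 0, 0, 0, 0],
  [0, 0, 0, 0, 0, 0, 0],
  [0, 0, 0, 0, 0, 0, 0],
])

```text
time: 23.2
position: [535.4, 168.3, 110.7]
tcp_rot: [-3.141, 0.058, -0.001]
wrist_force: [-0.4, 0.3, 0.7]
gripper_width: 0.999
```

arm_command([
  [0, 0, -5, 0, 0, 0, 0],
  [0, 0, -10, 0, 0, 0, 0],
  [0, 0, -20, 0, 0, 0, 0],
  [0, 0, -30, 0, 0, 0, 0],
  [0, 0, -35, 0, 0, 0, 0],
  [0, 0, -35, 0, 0, 0, 0],
  [0, 0, -35, 0, 0, 0, 0],
  [0, 0, -30, 0, 0, 0, 0],
  [0, 0, -20, 0, 0, 0, 0],
  [0, 0, 0, 0, 0, 0, 0],
  [0, 0, 0, 0, 0, 0, 0],
])

```text
time: 24.12
position: [535.8, 168.4, 333.5]
tcp_rot: [-3.14, 0.058, -0.007]
wrist_force: [0.3, 0.2, -1.7]
gripper_width: 0.997
```

```bash
python3 look.py w12; python3 -c "
import cv2
from h import *
p=cv2.imread('pics/w12.png');cv2.imwrite('pics/c12.png',cv2.resize(cv2.convertScaleAbs(p[90:290,180:380],alpha=1.6),None,fx=3,fy=3,interpolation=cv2.INTER_CUBIC))
p,d=viewer.read_camera('scene');cv2.imwrite('pics/s12.png',p)
p,d=viewer.read_camera('top');cv2.imwrite('pics/t12.png',p)
"
```

```text
24.1167 [535.8481167  168.36236199 333.46364201] [-3.13993029  0.05790375 -0.00732206] -0.03688080672494324 [ 0.34110932  0.20715757 -1.69228207] [2.13138018e-01 1.22604037e-02 1.55837687e+00 1.98424676e-05
 1.56615978e+00 2.50015982e-01]
```

View pics/c12.png

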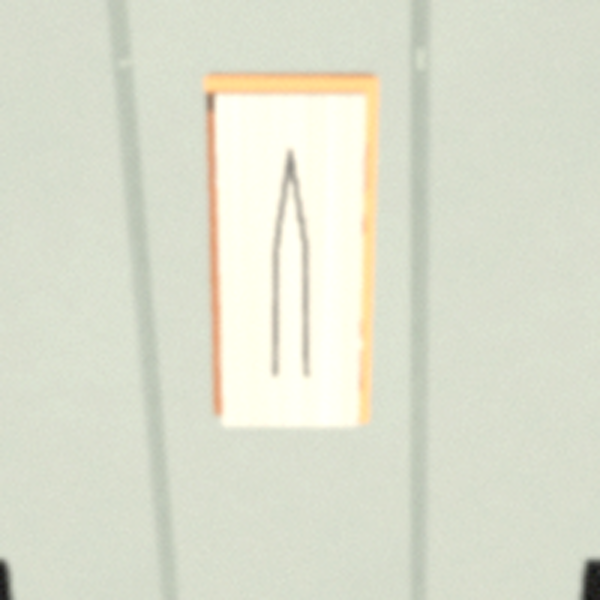

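View pics/s12.png

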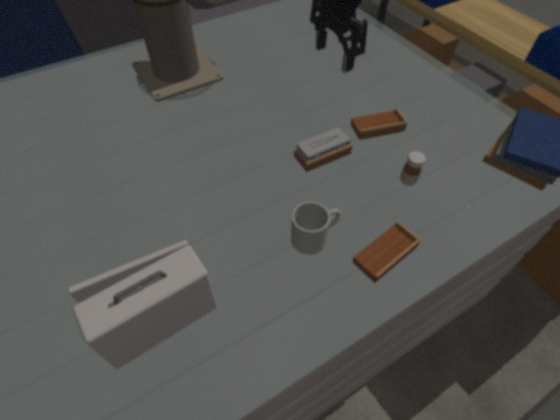

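Run:
```python
from fit import *
z=np.load("w12.npz");p=z["p"];cp={k:z[k] for k in("camera_matrix","world_to_cam")}
hsv=cv2.cvtColor(p,cv2.COLOR_BGR2HSV)
L=cv2.cvtColor(p,cv2.COLOR_BGR2LAB).astype(int);c=p[160,265];print(hsv[160,262],hsv[160,230],L[160,262],L[160,230])
roi=np.zeros(p.shape[:2],bool);roi[105:240,240:312]=1
m=((L[...,0]>(L[160,262,0]+L[160,230,0])/2)&(hsv[...,1]<70)&roi).astype(np.uint8)
m=cv2.morphologyEx(m,cv2.MORPH_CLOSE,np.ones((5,5)));m=cv2.morphologyEx(m,cv2.MORPH_OPEN,np.ones((7,7)))
qc,e,n=fit(CASE,m>0,[535,169,-.037],cp,30);print("case",qc,e,n)
u=((m>0)|((hsv[...,1]>90)&roi)).astype(np.uint8);u=cv2.morphologyEx(u,cv2.MORPH_CLOSE,np.ones((5,5)))
qs,e,n=fit(STAND+[box(-26,26,-61,61,30,54)],u>0,[535,169,-.037],cp);print("union",qs,e,n)
d=qc-qs;c,s=np.cos(qs[2]),np.sin(qs[2]);print("rel",c*d[0]+s*d[1],-s*d[0]+c*d[1],d[2])
t=np.load("w1.npz")  # depth of the lid
W=cp["world_to_cam"]
v,uu=np.where(cv2.erode(m,np.ones((9,9))));D=z["d"][v,uu];q=np.c_[uu,v,np.ones(len(v))]@np.linalg.inv(cp["camera_matrix"]).T*D[:,None]
P=(q*[1,-1,-1]-W[:3,3])@W[:3,:3];A=np.c_[P[:,:2]-P[:,:2].mean(0),np.ones(len(P))];print("lid plane",np.linalg.lstsq(A,P[:,2],rcond=None)[0])
o=overlay(p,CASE,qc,cp,"pics/o12.png",30);mm=(render(STAND,qs,cp)>.5).astype(np.uint8);cc,_=cv2.findContours(mm,0,1);cv2.drawContours(o,cc,-1,(0,0,255),1);cv2.imwrite("pics/o12.png",cv2.resize(o[100:245,225:325],None,fx=4,fy=4))
for l in("cup","pills"):
    for cam in("top","scene"):
        print(l,cam,[(np.round(r["xyz"]),round(r["score"],2)) for r in finder.boxes_of(l,cam)][:1])
```

```text
[ 21  26 167] [ 42  18 139] [170 128 135] [146 125 133]
case [ 5.35522141e+02  1.68281715e+02 -3.80839347e-02] 263.8666666666667 5147.0
union [ 5.35412176e+02  1.69457980e+02 -4.08369607e-02] 264.69019607843137 6177.0
rel 0.1578950850513703 -1.1707942402573024 0.0027530260416725252
lid plane [4.29769891e-03 1.21994740e-01 5.54637244e+01]
cup top [(array([727.,   4.,  11.]), 0.84)]
cup scene [(array([729.,   7.,  47.]), 0.7)]
pills top [(array([702., 301.,  73.]), 0.76)]
pills scene [(array([717., 295.,  57.]), 0.88)]
```

View pics/o12.png

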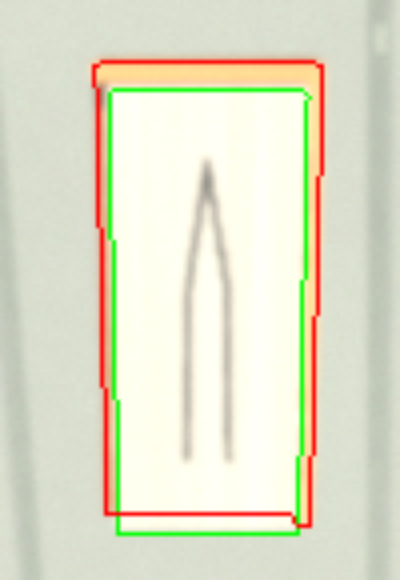

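```bash
python3 look.py w13
python3 - <<'E'
from fit import *
for n in("w12","w13"):
    z=np.load(n+".npz");W=z["world_to_cam"];d=z["d"]
    def P(u,v):
        q=np.linalg.inv(z["camera_matrix"])@[u,v,1]*np.median(d[v-1:v+2,u-1:u+2]);return (W[:3,:3].T@(q*[1,-1,-1]-W[:3,3])).round(1)
    for uv in((276,128),(276,150),(276,170),(276,190),(276,210),(276,225),(262,170),(295,170),(200,150),(200,220),(276,117)): print(n,uv,P(*uv))
E
```

```text
24.4667 [534.70519828 168.09204976 329.24151917] [ 3.14054176 -0.05800242 -0.00324791] -0.03693421118214217 [ 0.63327307 -0.88778658  0.15536202] [ 2.13121436e-01  1.58691121e-02  1.56236200e+00 -2.52671463e-05
  1.56549224e+00  2.50055240e-01]
w12 (276, 128) [537.1 224.3  53.8]
w12 (276, 150) [536.2 201.8  53.9]
w12 (276, 170) [535.3 180.5  53.8]
w12 (276, 190) [534.4 158.4  54.3]
w12 (276, 210) [533.5 135.2  54. ]
w12 (276, 225) [532.8 117.2  53.8]
w12 (262, 170) [520.3 181.1  53.9]
w12 (295, 170) [555.7 179.6  53.4]
w12 (200, 150) [4.435e+02 1.977e+02 2.000e-01]
w12 (200, 220) [4.332e+02 1.075e+02 1.000e-01]
w12 (276, 117) [537.4 234.4  36.8]
w13 (276, 128) [534.1 224.   53.9]
w13 (276, 150) [533.2 201.8  53.9]
w13 (276, 170) [532.3 180.7  53.8]
w13 (276, 190) [531.5 158.7  53.8]
w13 (276, 210) [530.6 135.9  53.9]
w13 (276, 225) [529.8 118.2  53.9]
w13 (262, 170) [517.5 181.2  53.4]
w13 (295, 170) [552.5 179.9  53.7]
w13 (200, 150) [ 4.409e+02  1.974e+02 -3.000e-01]
w13 (200, 220) [430.5 107.7  -0.6]
w13 (276, 117) [534.3 234.   37.9]
```

arm_command([
  [0, 25, 0, 0, 0, 0, 0],
  [0, 35, 10, 0, 0, 0, 0],
  [0, 35, 10, 0, 0, 0, 0],
  [0, 35, 10, 0, 0, 0, 0],
  [0, 20, 10, 0, 0, 0, 0],
  [0, 0, 0, 0, 0, 0, 0],
  [0, 0, 0, 0, 0, 0, 0],
  [0, 0, 0, 0, 0, 0, 0],
  [0, 0, 0, 0, 0, 0, 0],
  [0, 0, 0, 0, 0, 0, 0],
])

```text
time: 25.35
position: [529.9, 19.4, 291.1]
tcp_rot: [-3.141, 0.056, -0.002]
wrist_force: [-0.2, 0.4, 0.1]
gripper_width: 1.0
```

```bash
python3 look.py w14; python3 -c "
import cv2
p=cv2.imread('pics/w14.png');cv2.imwrite('pics/c14.png',cv2.resize(cv2.convertScaleAbs(p[0:150,180:380],alpha=1.6),None,fx=4,fy=4,interpolation=cv2.INTER_CUBIC))"
```

```text
25.35 [529.9116018   19.35188253 291.12122068] [-3.14094562e+00  5.55225337e-02 -1.51198017e-03] -0.03535042546116048 [-0.19346239  0.39116027  0.08518881] [-6.03123228e-02 -5.32322927e-02  1.69987505e+00  1.97443918e-04
  1.49399481e+00 -2.49770354e-02]
```

View pics/c14.png

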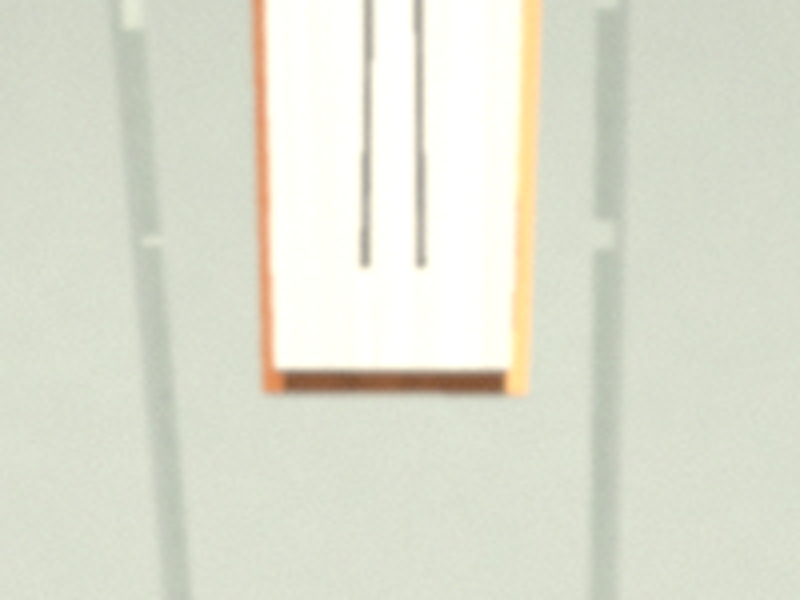

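Run:
```python
from h import *
z=np.load("w14.npz");p=z["p"];cp={k:z[k] for k in("camera_matrix","world_to_cam")}
L=cv2.cvtColor(p,cv2.COLOR_BGR2LAB).astype(int)
for c in(260,275,290): print(c,[(r,*L[r,c,[0,2]].tolist()) for r in range(89,103)])
def edges(c):
    l=L[:,c,0].astype(float);b=L[:,c,2].astype(float)
    r1=np.argmin(np.diff(l[88:97]))+88.5
    r2=np.argmin(np.diff(b[94:103]))+94.5
    return r1,r2
R_=[];
for c in range(254,302,3):
    r1,r2=edges(c);a=ray([c,r1],cp,54)[0];b=ray([c,r2],cp,30)[0];R_.append([r1,r2,a[1],b[1],a[1]-b[1]])
R_=np.array(R_);print(R_.round(2)[::4],"dy mean",np.median(R_[:,4]))
# x: left edges at row 60
for row in(40,60,80):
    b=L[row,:,2];print(row,[(c,*L[row,c].tolist()) for c in range(242,252)],[(c,*L[row,c].tolist()) for c in range(306,318)])
```

```text
260 [(89, 176, 135), (90, 173, 135), (91, 160, 135), (92, 125, 135), (93, 86, 137), (94, 71, 144), (95, 68, 146), (96, 73, 144), (97, 88, 139), (98, 115, 135), (99, 136, 133), (100, 147, 133), (101, 147, 132), (102, 146, 133)]
275 [(89, 177, 136), (90, 175, 135), (91, 163, 135), (92, 131, 135), (93, 94, 138), (94, 76, 144), (95, 72, 145), (96, 73, 144), (97, 92, 140), (98, 118, 135), (99, 139, 134), (100, 145, 133), (101, 147, 132), (102, 147, 132)]
290 [(89, 179, 135), (90, 176, 135), (91, 166, 135), (92, 134, 135), (93, 94, 137), (94, 71, 140), (95, 65, 145), (96, 66, 143), (97, 84, 139), (98, 113, 136), (99, 136, 134), (100, 146, 132), (101, 148, 133), (102, 149, 133)]
[[ 92.5   96.5  109.37 106.34   3.04]
 [ 92.5   96.5  108.99 105.92   3.07]
 [ 92.5   96.5  108.61 105.51   3.1 ]
 [ 92.5   96.5  108.23 105.1    3.13]] dy mean 3.105686215240702
40 [(242, 144, 125, 134), (243, 135, 129, 137), (244, 124, 137, 144), (245, 117, 142, 150), (246, 129, 139, 147), (247, 152, 133, 140), (248, 169, 129, 136), (249, 177, 128, 135), (250, 178, 127, 135), (251, 176, 128, 134)] [(306, 176, 128,
[... 526 characters left out ...]
4, 129, 139), (309, 152, 134, 146), (310, 153, 137, 156), (311, 157, 137, 157), (312, 155, 134, 151), (313, 150, 130, 141), (314, 147, 126, 135), (315, 147, 125, 133), (316, 148, 125, 133), (317, 147, 125, 133)]
80 [(242, 146, 125, 133), (243, 145, 126, 134), (244, 140, 129, 136), (245, 127, 135, 144), (246, 119, 141, 149), (247, 130, 139, 146), (248, 151, 133, 141), (249, 169, 129, 137), (250, 176, 128, 135), (251, 178, 127, 135)] [(306, 172, 128, 135), (307, 163, 130, 138), (308, 154, 132, 147), (309, 155, 137, 155), (310, 156, 138, 157), (311, 155, 135, 153), (312, 152, 130, 144), (313, 149, 126, 136), (314, 148, 125, 134), (315, 149, 125, 132), (316, 149, 125, 133), (317, 148, 126, 133)]
```

```bash
python3 -c "
from rig import robot
print(robot.close_job(), robot.get_state()['time'])"
```

```text
the job is handed in; nothing more can be done
the job is handed in; nothing more can be done
```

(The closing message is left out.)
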